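# Load and earth-check the coating rack

## Task

Get the coating rack ready for spraying: balance every bare steel blank (two or three lie on the bench) flat and level in the middle of a dome of its own, so that it touches nothing but the dome's crown, and swing the brass earth hook round on the rack's end until it is fully home against its catch. Then lift the T-shaped test probe from its cradle and, with the probe's tip, push down the two sprung test buttons on the end of the rack opposite the hook, first the one nearer the robot, then the one behind it, and lay the probe back in its cradle as it was. Leave the other things on the bench where they are; if a blank gets knocked off its dome, balance it again before you finish.

Things in the scene. Friction and masses are not known exactly. Their poses are not given: they have to be found in the camera images.
- rack: fixed dark steel plate, 245 (x) x 540 (y) x 15 mm; origin on its underside, midway along y and 85 mm behind its -x edge, which is nearest the robot; three domes in a row along y, the hook at the -y end, two buttons 53 mm apart along x at the +y end. Each dome is a polished spherical cap, 98 mm across, 20 mm high above the plate, sphere radius 70 mm, centres 130 mm apart
- dome1_top (a point): crown of the dome farthest from the hook, 35 mm above the bench, axes as the rack's
- dome2_top (a point): crown of the middle dome, as dome1_top
- dome3_top (a point): crown of the dome nearest the hook, as dome1_top
- earth_hook (a joint): hinge angle of the brass hook (rad) about an upright pivot: 0 = closed, arm along the rack's +x lying against its catch; grows as it swings out, away from the domes (clockwise seen from above), at most 1.6; stiff enough to stay where left
- hook_pin (a point): top of the black upright pin (16 mm diameter, 55 mm tall, its top 82 mm above the bench) at the free end of the hook's arm, 120 mm from the pivot; the arm is 18 mm wide, its top 36 mm above the bench
- hook_pivot (a point): on the hook's upright pivot axis, at the height of hook_pin
- test_front (a joint): travel of the sprung button nearer the robot (m), 0 = up, 0.008 = fully pushed in at 4 N
- test_front_top (a point): top centre of that button, a brass plunger 32 mm across in a black housing
- test_back (a joint): travel of the sprung button behind it, farther from the robot (m), 0 = up, 0.008 = fully pushed in at 4 N
- test_back_top (a point): top centre of that button, a brass plunger 32 mm across in a black housing
- bar: bare steel blank, 100 (x) x 50 (y) x 14 mm (z), about 0.5 kg, origin at its middle (centre of the solid)
- square: bare steel blank, 64 x 64 x 16 mm (z), about 0.5 kg, origin at its middle (centre of the solid)
- disc: round bare steel blank, 64 mm across, 18 mm thick (z), about 0.4 kg, origin at its middle (centre of the solid)
- cradle: fixed grey probe cradle, 140 (x) x 70 (y) mm foot, with two forked posts 94 mm apart along its x axis; the forks' floors are 60 mm and their horns 73 mm above the bench, 32 mm between horns; origin under its centre
- cradle_seat (a point): middle between the two forks at the height of their floors (60 mm above the bench)
- probe: T-shaped test probe, 0.15 kg: a black handle bar 124 (x) x 24 (y) x 24 mm (z) lying level in the forks, and a steel stem 12 mm thick straight down from its middle; origin at the stem's tip, the handle's underside is 45 mm and its top 69 mm above the tip along z. In the cradle the tip hangs 15 mm above the bench
- tape: roll of tape, 80 mm across, 24 mm high, lying flat; not part of the job, leave it alone
- wrench: steel wrench, 180 mm long; not part of the job, leave it alone
- tin: tin can, 80 mm across, 100 mm high; not part of the job, leave it alone
- boltbox: open wooden box, 160 x 110 x 60 mm; not part of the job, leave it alone
- offcut: dark steel offcut, 160 x 40 x 30 mm; not part of the job, leave it alone

How it is judged:
On the way, in this order (a step that is already met when the one before it is completed fails the run):
1. every blank balanced level on a dome and the earth hook closed (((horizontal distance between bar and dome1_top below 0.014 m and z of bar in the frame of dome1_top between 0.002 and 0.012 m) or (horizontal distance between bar and dome2_top below 0.014 m and z of bar in the frame of dome2_top between 0.002 and 0.012 m) or (horizontal distance between bar and dome3_top below 0.014 m and z of bar in the frame of dome3_top between 0.002 and 0.012 m)) and angle between the z axis of each of bar, square, disc and the z axis of rack, either way round below 0.15 rad and linear speed of each of bar, square, disc below 0.03 m/s and contact force between each of bar, square, disc and the fingers below 0.05 N and ((horizontal distance between square and dome1_top below 0.014 m and z of square in the frame of dome1_top between 0.003 and 0.013 m) or (horizontal distance between square and dome2_top below 0.014 m and z of square in the frame of dome2_top between 0.003 and 0.013 m) or (horizontal distance between square and dome3_top below 0.014 m and z of square in the frame of dome3_top between 0.003 and 0.013 m)) and ((horizontal distance between disc and dome1_top below 0.014 m and z of disc in the frame of dome1_top between 0.004 and 0.014 m) or (horizontal distance between disc and dome2_top below 0.014 m and z of disc in the frame of dome2_top between 0.004 and 0.014 m) or (horizontal distance between disc and dome3_top below 0.014 m and z of disc in the frame of dome3_top between 0.004 and 0.014 m)) and value of joint earth_hook below 0.08 rad), for 0.3 s.
2. probe tip pushes down the button nearer the robot (distance between probe and test_front_top below 0.013 m and value of joint test_front above 0.003 m), for 0.1 s.
3. probe tip pushes down the button behind it, farther from the robot (distance between probe and test_back_top below 0.013 m and value of joint test_back above 0.003 m), for 0.1 s.
At the end, for the whole second after the job is handed in: every blank present is released and at rest on a dome of its own, its centre within 14 mm of the crown and within 0.15 rad of level; the hook is within 0.08 rad of closed; the probe lies upright in both forks of its cradle, within 20 mm of the middle (all of step 1 and horizontal distance between probe and cradle_seat below 0.02 m and angle between probe's own z axis and vertical below 0.12 rad and z of probe in the frame of cradle_seat between -0.049 and -0.04 m and linear speed of probe below 0.03 m/s); the robot touches nothing.
It fails at once if another thing on the bench is shifted by more than 50 mm (distance of any of tape, wrench, tin, boltbox, offcut from where it was at the start of the episode above 0.05 m).
Of bar, square, disc only 2 to 3 are there at a start; the rules pass over those that are not, and their reading is None.
At some moment in a run one of bar, square, disc may be knocked a few centimetres aside while the robot is not near it.
It also fails if it takes over 210 s, if anything falls off the work surface, if the arm or the gripper's body presses on something with over 40 N, if the wrist force passes 120 N, or if a joint passes its speed limit or range.

## Robot

A 6-joint arm with a two-finger parallel gripper is mounted at the origin on the work surface. World frame = base frame: x ahead of the robot, y to its left, z up, the work surface at z = 0. Lengths are in m, angles in rad, forces in N, time in s.
With the tool pointing down it reaches from about 0.35 to 0.775 m from the base axis. Payload 7.3 kg.
Tool frame: the origin (TCP) lies on the front face of the gripper's body, between the roots of the fingers; the fingertips stand ahead of it and the grasp point (between the pads) lies 47 mm ahead of it (finger_overhang is the z of the fingertips in the tool frame, in m); z points along the fingers, y is the line along which they close (so a half turn about z gives the same grasp; the last joint's range is limited). The gripper opens to 92 mm and grips with 3 to 60 N. Pads are 19 mm wide; open, the fingers measure 130 mm over their backs; the gripper's body (75 mm by 190 mm) begins 47 mm behind the grasp point.
Start: joints at [1.01, 0.342, 1.524, -0, 1.275, -0.146], TCP at [0.212, 0.48, 0.292] pointing down, gripper open.
Joint ranges: [-2.53, 2.53], [-0.77, 2.02], [0.04, 2.7], [-1, 4.14], [0.28, 2.66], [-3.11, 3.11]. Speed limits (rad/s): [2.57, 2.57, 3.14, 3.14, 3.14, 3.14].

## Interface

Orientations are given as [roll, pitch, yaw] about the fixed x, y, z axes, in that order (R = Rz(yaw) Ry(pitch) Rx(roll)).
In Python, from cell import * gives the robot as it stands. The module is installed in compiled form; this text tells all that it offers.
- The arm moves only by the tool arm_command, never from a script. Its argument "series" is a list of rows, each an object of numbers: "x", "y", "z": the shift along the tool's x, y, z in mm; "rx", "ry", "rz": the turn, a rotation vector about the tool's x, y, z in degrees. A call has 1 to 20 rows; each row is the pose to reach, as a shift and turn from the pose commanded when the call began, along the tool's axes at that moment; what a row does not reach only later rows make up. A row lasts 1/10 s, in which the tool goes at most 50 mm and 8.59 degrees, less where a joint would pass 70% of its speed; a pose out of reach is approached as far as the arm can. A call with a gripper value outside its range is refused whole. "hand" is the finger opening in mm, from 0 to 91.8, set as the call begins (left out, the last holds). The fingers move at their own pace and stop on an object; "squeeze" is the grip in N (left out, the last holds). Time passes only in rows, so rows that repeat a pose let the fingers close. It gives the time, the measured TCP pose, the force, the opening and the grip force at its end, in the units of the state.
- observe(): the state, without advancing time (a new reading comes with each control period).
- read_camera(name): name is "side" or "top" or "wrist"; returns a dict with "pixels" (420x560x3 uint8, blue, green, red), "K" (3x3 intrinsics, pixels), "rvec" (rotation vector, rad) and "tvec" (3), from world to camera coordinates, as OpenCV has them. Camera axes: x right, y down, z forward; pixel columns grow to the right and rows downward; lengths in m; the calibration is good to about 2 mm. The wrist camera is an equidistant fisheye: a pixel r from the principal point sees the ray r / f radians off the axis. A picture is of the moment at which its call begins. There is no depth.
- hand_in(): hands the job in; it is judged then, once.
Trained networks look in a picture, given as the dict that the camera call returned (one of the last four; its "shot" number tells which), for a name from the list of things; names that differ only in an ending like _2 or _b are one class to them, and where a whole thing is asked for, a point or a joint stands for the part that bears it (a point fixed in the world has none). Each returns a list of dicts, best first, with "confidence" (0 to 1); they miss things now and then, are a little off and sometimes report something else, mostly with a low value. They report only what shows in the picture. A call takes as long as a camera call.
- boxes_of(picture, query): "point" ([x, y, z] in m, in world coordinates, good to about 4 mm: the middle of the surface that is visible of it).
- trace(picture, query): "pixels" (420x560 bool, what is visible of it).
- mark_of(picture, query): "point" ([x, y, z] in m, in world coordinates, good to about 4 mm: a listed point, or the origin of a listed thing).
The state is a dict: "time": time; "qpos": joint angles; "qvel": joint speeds; "joint_efforts": joint torques, N m; "tool_pos": TCP position; "tool_rot": TCP orientation; "contact_force": force on the tool from outside, world axes, zero at the start; "torque": the same for the moment, N m; "opening": finger opening in m; "grip_force": force on a finger pad.
Only numpy, scipy, OpenCV 4.12 (cv2) and the standard library are available. Lean on these libraries where they do the work, as an engineer would, in place of code of your own. Each camera call takes 0.05 s, during which the arm holds its last target. There are 200 camera calls.

## Working session

There is one attempt and no reset: what is moved stays moved. The work goes in short steps, Python scripts to look and compute and a tool call to move; the robot and the scene stay as the last step left them, time stands still between calls to the robot, and variables do not carry over. Pictures are saved under pics/ and viewed, at most 14 in all, crops included, and the job is handed in when it is done.

Besides the shell and the picture viewer there is one more tool, called after ">>>" by a JSON object that holds its "op" and its "data". arm_command: Moves the arm, as the interface text tells. Its arguments: {"type":"object","properties":{"series":{"type":"array"},"hand":{"type":"number"},"squeeze":{"type":"number"}},"required":["series"]}

```bash
mkdir -p pics
cat > h.py <<'E'
from cell import *
import numpy as np, cv2
from scipy.spatial.transform import Rotation as R
def save(p,n): cv2.imwrite(f'pics/{n}.png',p['pixels'])
def st():
    s=observe(); print({k:np.round(s[k],4).tolist() for k in ('time','qpos','tool_pos','tool_rot','contact_force','opening','grip_force')}); return s
E
python3 - <<'E'
from h import *
st()
T=read_camera('top'); S=read_camera('side')
cv2.imwrite('pics/a.png',cv2.resize(T['pixels'],(800,600))); cv2.imwrite('pics/b.png',cv2.resize(S['pixels'],(800,600)))
for n in 'rack dome1_top dome2_top dome3_top hook_pin hook_pivot test_front_top test_back_top bar square disc cradle cradle_seat probe tape wrench tin boltbox offcut'.split():
    for c,p in (('T',T),('S',S)):
        print(n,c,[(np.round(d['point'],3).tolist(),round(d['confidence'],2)) for d in mark_of(p,n)[:2]])
st()
E
```

```text
{'time': 0.0, 'qpos': [1.01, 0.3427, 1.525, 0.0, 1.2754, -0.146], 'tool_pos': [0.2114, 0.4802, 0.2916], 'tool_rot': [-3.1401, -0.0002, 2.7268], 'contact_force': [-0.5978, -1.2283, -0.1788], 'opening': 0.0921, 'grip_force': 0.0}
rack T [([0.618, 0.116, 0.003], 0.94), ([0.418, -0.344, 0.01], 0.67)]
rack S [([0.615, 0.11, -0.002], 0.96)]
dome1_top T [([0.645, 0.244, 0.036], 0.66), ([0.649, -0.443, 0.003], 0.41)]
dome1_top S [([0.648, 0.24, 0.036], 0.85), ([0.555, 0.354, 0.039], 0.6)]
dome2_top T [([0.415, -0.34, 0.001], 0.59)]
dome2_top S [([0.646, 0.114, 0.033], 0.68)]
dome3_top T [([0.378, 0.295, 0.014], 0.29)]
dome3_top S [([0.642, -0.016, 0.035], 0.67), ([0.661, 0.475, 0.004], 0.24)]
hook_pin T [([0.623, -0.216, 0.082], 0.79)]
hook_pin S [([0.628, -0.22, 0.079], 0.82)]
hook_pivot T [([0.556, -0.119, 0.08], 0.61)]
hook_pivot S [([0.557, -0.122, 0.083], 0.74)]
test_front_top T []
test_front_top S [([0.626, -0.22, 0.084], 0.64)]
test_back_top T [([0.606, 0.354, 0.037], 0.44)]
test_back_top S [([0.603, 0.353, 0.042], 0.54), ([0.721, -0.286, -0.001], 0.31)]
bar T [([0.558, 0.352, 0.038],
[... 546 characters left out ...]
[0.408, -0.164, 0.004], 0.55), ([0.644, 0.115, 0.032], 0.21)]
wrench T [([0.555, 0.348, 0.039], 0.64), ([0.462, 0.49, 0.001], 0.63)]
wrench S []
tin T [([0.728, -0.285, 0.003], 0.77)]
tin S [([0.617, 0.111, -0.004], 0.66), ([0.72, -0.284, -0.004], 0.63)]
boltbox T [([0.647, -0.441, 0.002], 0.8)]
boltbox S [([0.721, -0.286, 0.0], 0.73), ([0.646, -0.438, 0.0], 0.71)]
offcut T [([0.665, 0.477, -0.001], 0.67), ([0.61, 0.35, 0.037], 0.65)]
offcut S [([0.661, 0.476, 0.0], 0.92)]
{'time': 2.0, 'qpos': [1.01, 0.342, 1.5241, -0.0, 1.2754, -0.146], 'tool_pos': [0.2116, 0.4805, 0.2922], 'tool_rot': [3.1415, 0.0, 2.7268], 'contact_force': [0.3367, -0.0292, -1.0073], 'opening': 0.0918, 'grip_force': 0.0}
```

View pics/a.png

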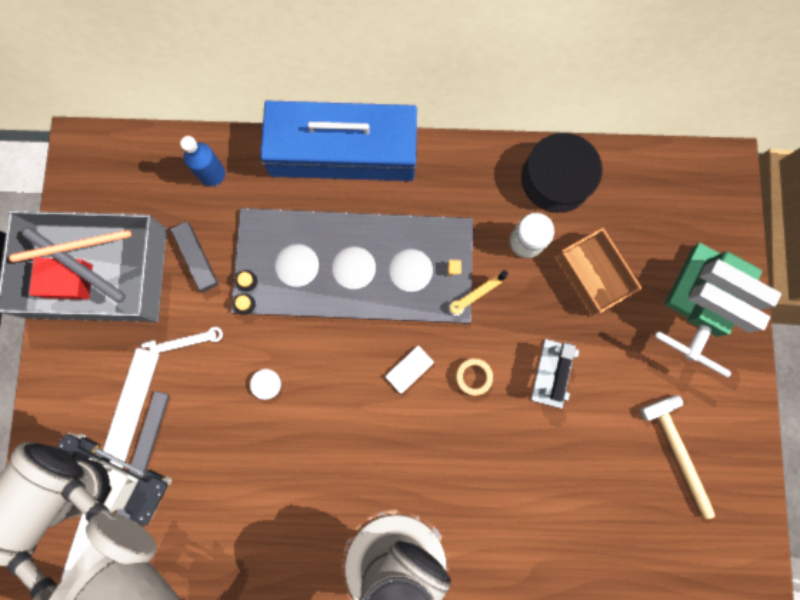

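View pics/b.png

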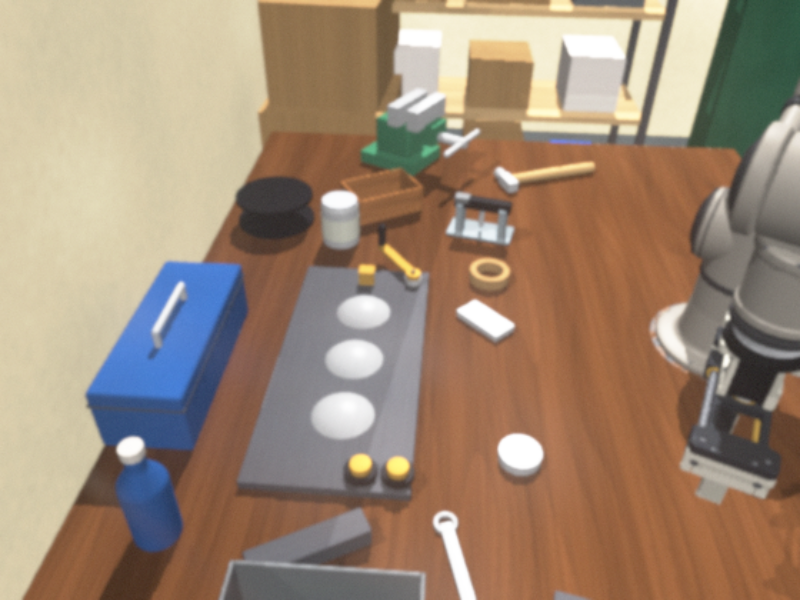

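Bar lies at (410,370) and disc at (265,384) in the top view (800 px scale), and there is no square. The hook is open at (480,293), the buttons are at (245,290) and the cradle at (555,373). Next I'll measure yaws and refine positions.

```bash
cat >> h.py <<'E'
def back(p,uv,z):
    Rm=cv2.Rodrigues(np.array(p['rvec'],float))[0]; t=np.array(p['tvec'],float).ravel()
    n=cv2.undistortPoints(np.array(uv,float).reshape(-1,1,2),np.array(p['K'],float),None).reshape(-1,2)
    d=np.c_[n,np.ones(len(n))]@Rm; c=-Rm.T@t
    return (c+d*((z-c[2])/d[:,2])[:,None])[:,:2]
def outline(p,q,z):
    L=trace(p,q)
    if not L: return None
    m=L[0]['pixels'].astype(np.uint8)
    c=max(cv2.findContours(m,0,cv2.CHAIN_APPROX_NONE)[0],key=cv2.contourArea).reshape(-1,2)
    w=back(p,c,z); r=cv2.minAreaRect((w*1000).astype(np.float32))
    return round(L[0]['confidence'],2),np.round(r[0],1).tolist(),np.round(r[1],1).tolist(),round(r[2],1)
def marks(names,cams=('top','side'),n=2):
    acc={k:[] for k in names}
    for _ in range(n):
        for c in cams:
            p=read_camera(c)
            for k in names:
                L=mark_of(p,k)
                if L: acc[k].append([c]+np.round(L[0]['point'],4).tolist()+[round(L[0]['confidence'],2)])
    return acc
E
python3 - <<'E'
from h import *
import cell
print([ (k,getattr(cell,k)) for k in dir(cell) if 'finger' in k.lower()], [k for k in dir(cell) if k[0]!='_'])
print({k:v for k,v in observe().items() if 'finger' in k})
p=read_camera('top')
Rm=cv2.Rodrigues(np.array(p['rvec'],float))[0]; print('cam',(-Rm.T@np.array(p['tvec']).ravel()).round(3))
for q,z in (('bar',.014),('disc',.018),('rack',.015),('cradle',.0),('probe',.084),('earth_hook',.036)): print(q,outline(p,q,z))
# domes: bright blobs
g=p['pixels'].min(2); m=(g>150).astype(np.uint8)
n,l,s,c=cv2.connectedComponentsWithStats(m)
for i in range(1,n):
    if s[i,4]>300: print(c[i].round(1),s[i].tolist(),back(p,c[i],.022).round(4).tolist())
for k,v in marks('dome1_top dome2_top dome3_top test_front_top test_back_top bar disc cradle_seat hook_pin hook_pivot'.split()).items(): print(k,v)
E
```

```text
[('finger_overhang', 0.0655)] ['IKError', 'boxes_of', 'finger_overhang', 'hand_in', 'mark_of', 'observe', 'read_camera', 'trace']
{}
cam [0.349 0.027 1.317]
bar (0.61, [416.5, -19.8], [51.4, 101.0], 46.0)
disc (0.7, [373.9, 294.7], [62.1, 62.9], 1.5)
rack None
cradle (0.63, [414.1, -347.7], [81.1, 142.6], 76.7)
probe (0.88, [415.1, -339.1], [36.3, 128.6], 73.8)
earth_hook (0.61, [588.2, -172.0], [20.2, 145.9], 34.5)
[289.7  43.4] [0, 0, 560, 107, 48670] [[1.1507, -0.0148]]
[ 14.7 124.9] [0, 99, 53, 107, 1500] [[0.8283, 0.8842]]
[375.1 161.9] [363, 149, 25, 31, 534] [[0.7372, -0.3038]]
[ 59.3 209.4] [0, 150, 105, 71, 797] [[0.5513, 0.7073]]
[ 50.1 166.4] [7, 158, 84, 24, 781] [[0.6914, 0.7526]]
[ 72.4 182.1] [48, 168, 38, 34, 624] [[0.6414, 0.6752]]
[207.5 185.4] [192, 170, 32, 31, 756] [[0.6428, 0.2408]]
[247.6 187.1] [232, 172, 32, 31, 755] [[0.6407, 0.1113]]
[287.3 188.8] [272, 174, 32, 31, 750] [[0.6388, -0.0174]]
[522.2 197.5] [498, 182, 49, 32, 573] [[0.6315, -0.7822]]
[229.7 213.5] [177, 199, 139, 25, 1418] [[0.5527, 0.1651]]
[514.2 213.9] [490, 198, 49, 33, 595] [[0.5766, -0.7
[... 1604 characters left out ...]
21, 0.0094, 0.69]]
disc [['top', 0.3788, 0.2963, 0.0103, 0.61], ['side', 0.3784, 0.2959, 0.0096, 0.86], ['top', 0.3781, 0.2961, 0.0099, 0.76], ['side', 0.3776, 0.2959, 0.0091, 0.61]]
cradle_seat [['top', 0.4193, -0.3414, 0.0617, 0.68], ['side', 0.4144, -0.3431, 0.0596, 0.66], ['top', 0.4205, -0.3419, 0.0628, 0.73], ['side', 0.4149, -0.3479, 0.0593, 0.98]]
hook_pin [['top', 0.6246, -0.2143, 0.0829, 0.81], ['side', 0.6253, -0.221, 0.0809, 0.78], ['top', 0.6275, -0.2168, 0.0844, 0.56], ['side', 0.6248, -0.2212, 0.0824, 0.68]]
hook_pivot [['top', 0.5587, -0.1187, 0.0849, 0.87], ['side', 0.5597, -0.1222, 0.0836, 0.63], ['top', 0.5573, -0.1177, 0.0813, 0.81], ['side', 0.56, -0.1198, 0.0853, 0.63]]
```

```bash
cat >> h.py <<'E'
def rel(*tg):
    """targets (x,y,z m, yaw deg) -> rows in tool axes, mm/deg from the current pose"""
    s=observe(); Rt=R.from_euler('xyz',s['tool_rot']); y0=np.degrees(s['tool_rot'][2])
    print('t',round(s['time'],2),'pos',np.round(s['tool_pos'],4),'yaw',round(y0,2))
    for x,y,z,w in tg:
        d=Rt.inv().apply(np.array([x,y,z])-s['tool_pos'])*1000
        print(np.round(d,1).tolist(),'rz',round((y0-w+180)%360-180,1))
E
python3 -c "
from h import *
rel((.377,.2957,.2,156.2),(.377,.2957,.0675,156.2))"
```

```text
t 4.55 pos [0.2116 0.4805 0.2922] yaw 156.23
[-225.9, -102.5, 92.2] rz 0.0
[-225.9, -102.5, 224.7] rz 0.0
```

>>> {"op": "arm_command", "data": {"series": [{"x": -60,"y": -27,"z": 25},{"x": -110,"y": -50,"z": 50},{"x": -150,"y": -70,"z": 70},{"x": -190,"y": -87,"z": 80},{"x": -226,"y": -102.5,"z": 92},{"x": -226,"y": -102.5,"z": 92},{"x": -226,"y": -102.5,"z": 92},{"x": -226,"y": -102.5,"z": 92}], "hand": 91.8}}

```text
invalid input
```

Run:
```python
from h import *
p=read_camera('wrist'); 
for k in ('disc',): print([(np.round(d['point'],4),d['confidence']) for d in mark_of(p,k)])
print(p['K'],cv2.Rodrigues(p['rvec'])[0].round(3),p['tvec'])
save(p,'c')
rel((.377,.2957,.07,156.2))
```

```text
[(array([0.3734, 0.298 , 0.0071]), 0.75)]
[[325.1922621    0.         280.48232887]
 [  0.         325.1922621  210.03932719]
 [  0.           0.           1.        ]] [[ 0.402  0.916  0.001]
 [ 0.883 -0.388  0.263]
 [ 0.241 -0.105 -0.965]] [-0.52484493 -0.03307189  0.38898969]
t 4.65 pos [0.2116 0.4805 0.2922] yaw 156.23
[-225.9, -102.5, 222.2] rz 0.0
```

>>> {"op": "arm_command", "data": {"series": [{"x": -60,"y": -27,"z": 25},{"x": -110,"y": -50,"z": 50},{"x": -150,"y": -70,"z": 70},{"x": -190,"y": -87,"z": 80},{"x": -226,"y": -102.5,"z": 92},{"x": -226,"y": -102.5,"z": 92},{"x": -226,"y": -102.5,"z": 92},{"x": -226,"y": -102.5,"z": 92}]}}

```text
invalid input
```

>>> {"op": "arm_command", "data": {"series": [{"x": -60,"y": -27,"z": 25,"rx": 0,"ry": 0,"rz": 0},{"x": -110,"y": -50,"z": 50,"rx": 0,"ry": 0,"rz": 0},{"x": -150,"y": -70,"z": 70,"rx": 0,"ry": 0,"rz": 0},{"x": -190,"y": -87,"z": 80,"rx": 0,"ry": 0,"rz": 0},{"x": -226,"y": -102.5,"z": 92,"rx": 0,"ry": 0,"rz": 0},{"x": -226,"y": -102.5,"z": 92,"rx": 0,"ry": 0,"rz": 0},{"x": -226,"y": -102.5,"z": 92,"rx": 0,"ry": 0,"rz": 0}]}}

```text
time: 5.35
tool_pos: [0.3781, 0.2943, 0.1997]
tool_rot: [-3.141, -0.001, 2.723]
contact_force: [-0.3, 0.8, 0.8]
opening: 0.0923
grip_force: 0.0
```

Run:
```python
from h import *
p=read_camera('wrist'); 
for k in ('disc',): print([(np.round(d['point'],4),d['confidence']) for d in mark_of(p,k)])
save(p,'c')
rel((.377,.2957,.07,156.2))
```

```text
[(array([0.3772, 0.2951, 0.0065]), 0.86)]
t 5.45 pos [0.3768 0.2962 0.2006] yaw 156.2
[-0.4, -0.5, 130.6] rz 0.0
```

>>> {"op": "arm_command", "data": {"series": [{"x": 0,"y": -0.5,"z": 45,"rx": 0,"ry": 0,"rz": 0},{"x": 0,"y": -0.5,"z": 90,"rx": 0,"ry": 0,"rz": 0},{"x": 0,"y": -0.5,"z": 115,"rx": 0,"ry": 0,"rz": 0},{"x": 0,"y": -0.5,"z": 130,"rx": 0,"ry": 0,"rz": 0},{"x": 0,"y": -0.5,"z": 130,"rx": 0,"ry": 0,"rz": 0},{"x": 0,"y": -0.5,"z": 130,"rx": 0,"ry": 0,"rz": 0}]}}

```text
time: 6.05
tool_pos: [0.3765, 0.2965, 0.0709]
tool_rot: [3.141, 0.0, 2.729]
contact_force: [0.9, -0.8, 1.1]
opening: 0.0919
grip_force: 0.0
```

>>> {"op": "arm_command", "data": {"series": [{"x": 0,"y": 0,"z": 0,"rx": 0,"ry": 0,"rz": 0},{"x": 0,"y": 0,"z": 0,"rx": 0,"ry": 0,"rz": 0},{"x": 0,"y": 0,"z": 0,"rx": 0,"ry": 0,"rz": 0},{"x": 0,"y": 0,"z": 0,"rx": 0,"ry": 0,"rz": 0},{"x": 0,"y": 0,"z": 0,"rx": 0,"ry": 0,"rz": 0},{"x": 0,"y": 0,"z": -20,"rx": 0,"ry": 0,"rz": 0},{"x": 0,"y": 0,"z": -60,"rx": 0,"ry": 0,"rz": 0},{"x": 0,"y": 0,"z": -80,"rx": 0,"ry": 0,"rz": 0},{"x": 0,"y": 0,"z": -80,"rx": 0,"ry": 0,"rz": 0}], "hand": 40, "squeeze": 25}}

```text
time: 6.95
tool_pos: [0.3778, 0.2956, 0.1522]
tool_rot: [3.138, 0.003, 2.727]
contact_force: [0.5, -0.6, -4.7]
opening: 0.0635
grip_force: 25.0
```

Run:
```python
from h import *
st(); rel((.6455,.112,.15,156.2),(.6455,.112,.106,156.2))
```

```text
{'time': 6.95, 'qpos': [0.5039, 0.4286, 1.8362, -0.0, 0.8724, -0.6519], 'tool_pos': [0.3778, 0.2956, 0.1522], 'tool_rot': [3.1381, 0.0027, 2.7267], 'contact_force': [0.5461, -0.5502, -4.6599], 'opening': 0.0635, 'grip_force': 24.9975}
t 6.95 pos [0.3778 0.2956 0.1522] yaw 156.23
[-319.0, -60.1, 2.8] rz 0.0
[-318.9, -60.2, 46.8] rz 0.0
```

>>> {"op": "arm_command", "data": {"series": [{"x": -35,"y": -7,"z": 0,"rx": 0,"ry": 0,"rz": 0},{"x": -80,"y": -15,"z": 0,"rx": 0,"ry": 0,"rz": 0},{"x": -125,"y": -24,"z": 0,"rx": 0,"ry": 0,"rz": 0},{"x": -170,"y": -32,"z": 0,"rx": 0,"ry": 0,"rz": 0},{"x": -215,"y": -41,"z": 0,"rx": 0,"ry": 0,"rz": 0},{"x": -260,"y": -49,"z": 0,"rx": 0,"ry": 0,"rz": 0},{"x": -295,"y": -56,"z": 0,"rx": 0,"ry": 0,"rz": 0},{"x": -319,"y": -60,"z": 0,"rx": 0,"ry": 0,"rz": 0},{"x": -319,"y": -60,"z": 0,"rx": 0,"ry": 0,"rz": 0},{"x": -319,"y": -60,"z": 20,"rx": 0,"ry": 0,"rz": 0},{"x": -319,"y": -60,"z": 20,"rx": 0,"ry": 0,"rz": 0},{"x": -319,"y": -60,"z": 20,"rx": 0,"ry": 0,"rz": 0}]}}

```text
time: 8.15
tool_pos: [0.6433, 0.112, 0.1284]
tool_rot: [-3.14, -0.004, 2.727]
contact_force: [-0.2, 0.1, -5.2]
opening: 0.0634
grip_force: 25.0
```

Run:
```python
from h import *
for _ in range(2):
  p=read_camera('wrist')
  for k in ('dome1_top','dome2_top','dome3_top','disc','test_front_top','test_back_top'): print(k,[(np.round(d['point'],4),round(d['confidence'],2)) for d in mark_of(p,k)[:2]])
cv2.imwrite('pics/d.png',cv2.hconcat([p['pixels']]))
for _ in range(3): print(observe()['tool_pos']); read_camera('side')
rel((.6455,.112,.106,156.2))
```

```text
dome1_top [(array([0.6481, 0.2425, 0.0338]), 0.91)]
dome2_top [(array([0.6424, 0.1104, 0.0658]), 0.58)]
dome3_top [(array([ 0.4173, -0.0141,  0.0045]), 0.63)]
disc [(array([0.6407, 0.1119, 0.0672]), 0.95)]
test_front_top [(array([0.6468, 0.2432, 0.0338]), 0.71)]
test_back_top []
dome1_top [(array([0.6507, 0.2432, 0.0316]), 0.91)]
dome2_top []
dome3_top []
disc [(array([0.6397, 0.11  , 0.0681]), 0.95), (array([0.6171, 0.1122, 0.0017]), 0.35)]
test_front_top []
test_back_top [(array([0.609 , 0.3537, 0.0422]), 0.62)]
[0.64465613 0.11168614 0.13026958]
[0.64468324 0.1116821  0.13027495]
[0.64465235 0.11168359 0.13021884]
t 9.0 pos [0.6447 0.1117 0.1302] yaw 156.23
[-0.6, 0.6, 24.2] rz 0.0
```

View pics/d.png

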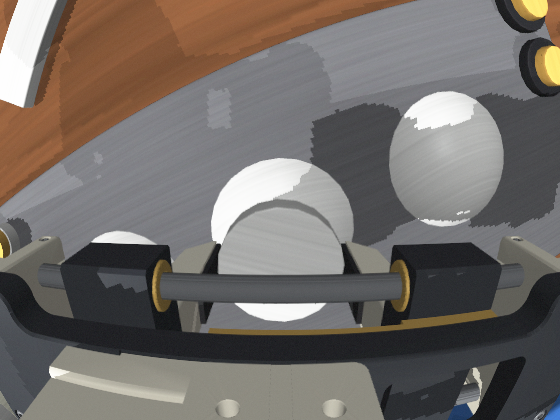

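Disc held level between the fingers (centre about (282,260)) over dome 2; dome 1 is clear at (446,157). I'll lower it now.

>>> {"op": "arm_command", "data": {"series": [{"x": -2.5,"y": 1.4,"z": 10,"rx": 0,"ry": 0,"rz": 0},{"x": -2.5,"y": 1.4,"z": 18,"rx": 0,"ry": 0,"rz": 0},{"x": -2.5,"y": 1.4,"z": 22,"rx": 0,"ry": 0,"rz": 0},{"x": -2.5,"y": 1.4,"z": 24,"rx": 0,"ry": 0,"rz": 0},{"x": -2.5,"y": 1.4,"z": 24,"rx": 0,"ry": 0,"rz": 0},{"x": -2.5,"y": 1.4,"z": 24,"rx": 0,"ry": 0,"rz": 0}]}}

```text
time: 9.6
tool_pos: [0.6477, 0.112, 0.1063]
tool_rot: [3.141, 0.0, 2.727]
contact_force: [0.2, -0.5, -5.1]
opening: 0.0633
grip_force: 25.0
```

Run:
```python
from h import *
for _ in range(3): s=observe(); print(s['tool_pos'],s['contact_force']); p=read_camera('side')
print([(np.round(d['point'],4),round(d['confidence'],2)) for d in mark_of(p,'disc')[:2]])
cv2.imwrite('pics/e.png',cv2.resize(p['pixels'][180:300,180:340],(800,600)))
```

```text
[0.6476992  0.11197356 0.10625481] [ 0.2139107  -0.47589006 -5.11270945]
[0.64770265 0.11201685 0.10629062] [ 0.38498461 -0.40296883 -3.81005968]
[0.64768108 0.11196574 0.10629804] [-0.4731044   0.33972689 -4.24816118]
[(array([0.6478, 0.1133, 0.0454]), 0.53), (array([0.6485, 0.2419, 0.0366]), 0.23)]
```

View pics/e.png

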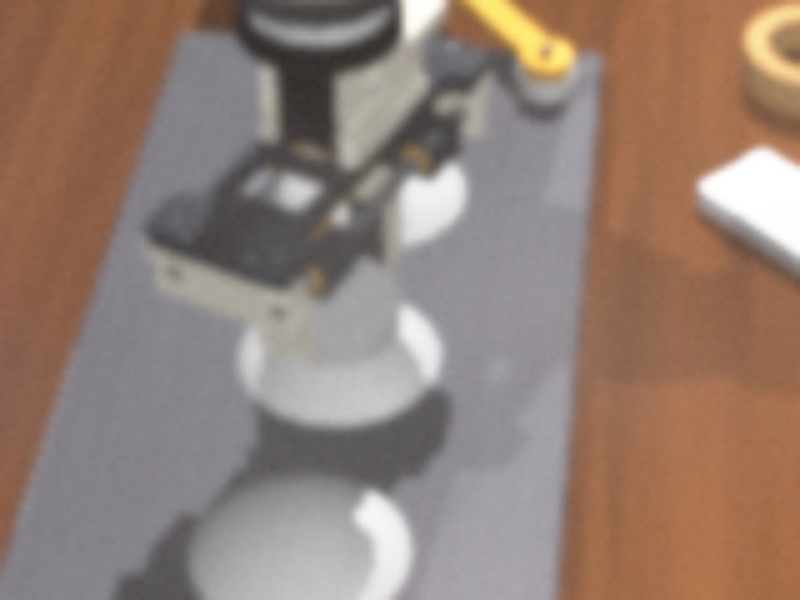

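The disc hangs centred over dome 2 (about (340,330) in the crop) and is not touching yet.

>>> {"op": "arm_command", "data": {"series": [{"x": 0,"y": 0,"z": 0.6,"rx": 0,"ry": 0,"rz": 0},{"x": 0,"y": 0,"z": 0.6,"rx": 0,"ry": 0,"rz": 0}]}}

```text
time: 10.0
tool_pos: [0.6476, 0.1119, 0.1058]
tool_rot: [3.141, 0.0, 2.727]
contact_force: [0.5, -0.1, -3.3]
opening: 0.0629
grip_force: 25.0
```

>>> {"op": "arm_command", "data": {"series": [{"x": 0,"y": 0,"z": 0.6,"rx": 0,"ry": 0,"rz": 0},{"x": 0,"y": 0,"z": 0.6,"rx": 0,"ry": 0,"rz": 0}]}}

```text
time: 10.2
tool_pos: [0.6477, 0.112, 0.1057]
tool_rot: [3.141, 0.001, 2.727]
contact_force: [-1.4, 0.6, 0.6]
opening: 0.0633
grip_force: 25.0
```

Touching the crown: the weight has gone off the wrist. Releasing slowly.

>>> {"op": "arm_command", "data": {"series": [{"x": 0,"y": 0,"z": 0,"rx": 0,"ry": 0,"rz": 0},{"x": 0,"y": 0,"z": 0,"rx": 0,"ry": 0,"rz": 0},{"x": 0,"y": 0,"z": 0,"rx": 0,"ry": 0,"rz": 0},{"x": 0,"y": 0,"z": 0,"rx": 0,"ry": 0,"rz": 0},{"x": 0,"y": 0,"z": 0,"rx": 0,"ry": 0,"rz": 0},{"x": 0,"y": 0,"z": 0,"rx": 0,"ry": 0,"rz": 0}], "hand": 88, "squeeze": 3}}

```text
time: 10.8
tool_pos: [0.6475, 0.112, 0.105]
tool_rot: [3.141, 0.0, 2.727]
contact_force: [-0.7, -0.9, 0.1]
opening: 0.0879
grip_force: 0.0
```

Run:
```python
from h import *
for c in ('wrist','side','wrist','side'):
  p=read_camera(c); print(c,[(np.round(d['point'],4),round(d['confidence'],2)) for d in mark_of(p,'disc')[:1]])
rel((.6477,.112,.17,156.2))
```

```text
wrist [(array([0.646 , 0.1107, 0.041 ]), 0.64)]
side [(array([0.6442, 0.1099, 0.0436]), 0.58)]
wrist [(array([0.6441, 0.1136, 0.0428]), 0.82)]
side [(array([0.6493, 0.1146, 0.0449]), 0.69)]
t 11.2 pos [0.6475 0.112  0.105 ] yaw 156.23
[-0.2, 0.1, -65.0] rz 0.0
```

>>> {"op": "arm_command", "data": {"series": [{"x": 0,"y": 0,"z": -10,"rx": 0,"ry": 0,"rz": 0},{"x": 0,"y": 0,"z": -30,"rx": 0,"ry": 0,"rz": 0},{"x": 0,"y": 0,"z": -65,"rx": 0,"ry": 0,"rz": 0},{"x": 0,"y": 0,"z": -95,"rx": 0,"ry": 0,"rz": 0},{"x": 0,"y": 0,"z": -95,"rx": 0,"ry": 0,"rz": 0}]}}

```text
time: 11.7
tool_pos: [0.6496, 0.1121, 0.2062]
tool_rot: [3.137, 0.009, 2.727]
contact_force: [-0.0, -0.2, 1.2]
opening: 0.0881
grip_force: 0.0
```

Run:
```python
from h import *
for c in ('wrist','top','wrist'):
  p=read_camera(c); print(c,[(k,np.round(d['point'],4),round(d['confidence'],2)) for k in ('disc','bar') for d in mark_of(p,k)[:1]])
save(p,'f')
rel((.4175,-.0205,.2,136))
```

```text
wrist [('disc', array([0.6439, 0.1097, 0.0442]), 0.76), ('bar', array([ 0.417 , -0.0168,  0.0088]), 0.76)]
top [('disc', array([0.6456, 0.2418, 0.0359]), 0.53), ('bar', array([ 0.4211, -0.0194,  0.0096]), 0.56)]
wrist [('disc', array([0.6456, 0.1108, 0.0446]), 0.56)]
t 12.15 pos [0.6472 0.112  0.1991] yaw 156.24
[156.9, -213.8, -0.5] rz 20.2
```

View pics/f.png

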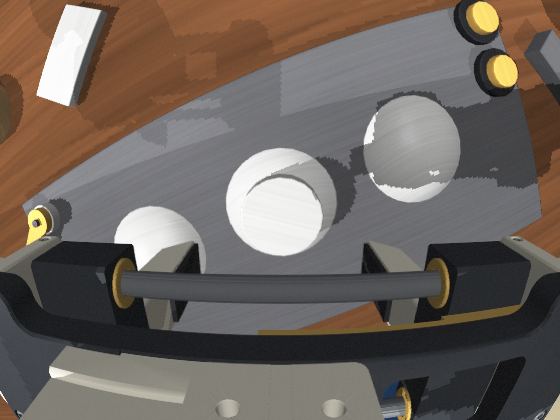

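The disc rests balanced on dome 2 at (282,212). Now the bar.

>>> {"op": "arm_command", "data": {"series": [{"x": 20,"y": -27,"z": 0,"rx": 0,"ry": 0,"rz": 3},{"x": 45,"y": -62,"z": 0,"rx": 0,"ry": 0,"rz": 6},{"x": 72,"y": -98,"z": 0,"rx": 0,"ry": 0,"rz": 9},{"x": 98,"y": -134,"z": 0,"rx": 0,"ry": 0,"rz": 13},{"x": 125,"y": -170,"z": 0,"rx": 0,"ry": 0,"rz": 17},{"x": 145,"y": -197,"z": 0,"rx": 0,"ry": 0,"rz": 20},{"x": 157,"y": -214,"z": 0,"rx": 0,"ry": 0,"rz": 20.2},{"x": 157,"y": -214,"z": 0,"rx": 0,"ry": 0,"rz": 20.2},{"x": 157,"y": -214,"z": 0,"rx": 0,"ry": 0,"rz": 20.2},{"x": 157,"y": -214,"z": 0,"rx": 0,"ry": 0,"rz": 20.2}]}}

```text
time: 13.15
tool_pos: [0.4186, -0.0204, 0.2001]
tool_rot: [3.141, 0.001, 2.375]
contact_force: [-0.2, -0.1, -0.7]
opening: 0.088
grip_force: 0.0
```

Run:
```python
from h import *
for c in ('wrist','side','wrist'):
  p=read_camera(c); print(c,[(k,np.round(d['point'],4),round(d['confidence'],2)) for k in ('disc','bar') for d in mark_of(p,k)[:1]])
# bar outline from wrist (equidistant fisheye)
L=trace(p,'bar')
if L:
  m=L[0]['pixels'].astype(np.uint8); c=max(cv2.findContours(m,0,cv2.CHAIN_APPROX_NONE)[0],key=cv2.contourArea).reshape(-1,1,2).astype(float)
  n=cv2.fisheye.undistortPoints(c,np.array(p['K'],float),np.zeros(4)).reshape(-1,2)
  Rm=cv2.Rodrigues(np.array(p['rvec'],float))[0]; t=np.array(p['tvec'],float).ravel()
  d=np.c_[n,np.ones(len(n))]@Rm; o=-Rm.T@t; w=(o+d*((.012-o[2])/d[:,2])[:,None])[:,:2]
  print(L[0]['confidence'],cv2.minAreaRect((w*1000).astype(np.float32)))
rel((.4175,-.0205,.0685,136))
```

```text
wrist [('bar', array([ 0.4179, -0.0128,  0.005 ]), 0.85)]
side [('disc', array([ 0.644 , -0.4401, -0.0018]), 0.7), ('bar', array([ 0.4151, -0.0207,  0.0084]), 0.71)]
wrist [('bar', array([ 0.4199, -0.0174,  0.0028]), 0.69)]
0.55 ((417.6900329589844, -19.915443420410156), (50.33854675292969, 101.66304016113281), 44.91070556640625)
t 13.65 pos [ 0.4176 -0.0205  0.2   ] yaw 136.05
[0.1, -0.1, 131.5] rz 0.0
```

>>> {"op": "arm_command", "data": {"series": [{"x": 0,"y": 0,"z": 45,"rx": 0,"ry": 0,"rz": 0.5},{"x": 0,"y": 0,"z": 90,"rx": 0,"ry": 0,"rz": 0.5},{"x": 0,"y": 0,"z": 117,"rx": 0,"ry": 0,"rz": 0.5},{"x": 0,"y": 0,"z": 131.5,"rx": 0,"ry": 0,"rz": 0.5},{"x": 0,"y": 0,"z": 131.5,"rx": 0,"ry": 0,"rz": 0.5},{"x": 0,"y": 0,"z": 131.5,"rx": 0,"ry": 0,"rz": 0.5}]}}

```text
time: 14.25
tool_pos: [0.4176, -0.0206, 0.0682]
tool_rot: [-3.141, -0.001, 2.365]
contact_force: [-0.5, 0.1, -0.5]
opening: 0.0879
grip_force: 0.0
```

>>> {"op": "arm_command", "data": {"series": [{"x": 0,"y": 0,"z": 0,"rx": 0,"ry": 0,"rz": 0},{"x": 0,"y": 0,"z": 0,"rx": 0,"ry": 0,"rz": 0},{"x": 0,"y": 0,"z": 0,"rx": 0,"ry": 0,"rz": 0},{"x": 0,"y": 0,"z": 0,"rx": 0,"ry": 0,"rz": 0},{"x": 0,"y": 0,"z": 0,"rx": 0,"ry": 0,"rz": 0},{"x": 0,"y": 0,"z": 0,"rx": 0,"ry": 0,"rz": 0}], "hand": 30, "squeeze": 35}}

```text
time: 14.85
tool_pos: [0.4178, -0.0206, 0.0686]
tool_rot: [3.141, 0.0, 2.365]
contact_force: [0.5, 0.5, 1.3]
opening: 0.0495
grip_force: 35.0
```

>>> {"op": "arm_command", "data": {"series": [{"x": 0,"y": 0,"z": -20,"rx": 0,"ry": 0,"rz": 0},{"x": 0,"y": 0,"z": -60,"rx": 0,"ry": 0,"rz": 0},{"x": 0,"y": 0,"z": -80,"rx": 0,"ry": 0,"rz": 0},{"x": 0,"y": 0,"z": -80,"rx": 0,"ry": 0,"rz": 0},{"x": 0,"y": 0,"z": -80,"rx": 0,"ry": 0,"rz": 0}]}}

```text
time: 15.35
tool_pos: [0.417, -0.0205, 0.1478]
tool_rot: [-3.141, -0.001, 2.365]
contact_force: [1.4, 0.6, -5.0]
opening: 0.05
grip_force: 35.0
```

Run:
```python
from h import *
for c in ('wrist','side','wrist'):
  p=read_camera(c); print(c,[(k,np.round(d['point'],4),round(d['confidence'],2)) for k in ('disc','bar') for d in mark_of(p,k)[:1]])
rel((.6435,-.018,.15,179.1))
```

```text
wrist [('bar', array([ 0.4131, -0.0166,  0.0832]), 0.78)]
side [('disc', array([0.6462, 0.1139, 0.0429]), 0.79), ('bar', array([ 0.4134, -0.0205,  0.084 ]), 0.85)]
wrist [('bar', array([ 0.4153, -0.0176,  0.0839]), 0.94)]
t 15.8 pos [ 0.4174 -0.0206  0.1481] yaw 135.53
[-159.5, 160.2, -2.1] rz -43.6
```

>>> {"op": "arm_command", "data": {"series": [{"x": -20,"y": 20,"z": 0,"rx": 0,"ry": 0,"rz": -5},{"x": -45,"y": 45,"z": 0,"rx": 0,"ry": 0,"rz": -12},{"x": -72,"y": 72,"z": 0,"rx": 0,"ry": 0,"rz": -19},{"x": -100,"y": 100,"z": 0,"rx": 0,"ry": 0,"rz": -26},{"x": -125,"y": 125,"z": 0,"rx": 0,"ry": 0,"rz": -33},{"x": -145,"y": 145,"z": 0,"rx": 0,"ry": 0,"rz": -40},{"x": -160.6,"y": 161,"z": 0,"rx": 0,"ry": 0,"rz": -43.6},{"x": -160.6,"y": 161,"z": 0,"rx": 0,"ry": 0,"rz": -43.6},{"x": -160.6,"y": 161,"z": 20,"rx": 0,"ry": 0,"rz": -43.6},{"x": -160.6,"y": 161,"z": 36,"rx": 0,"ry": 0,"rz": -43.6},{"x": -160.6,"y": 161,"z": 42,"rx": 0,"ry": 0,"rz": -43.6},{"x": -160.6,"y": 161,"z": 42,"rx": 0,"ry": 0,"rz": -43.6},{"x": -160.6,"y": 161,"z": 42,"rx": 0,"ry": 0,"rz": -43.6}]}}

```text
time: 17.1
tool_pos: [0.6451, -0.0183, 0.1071]
tool_rot: [-3.142, 0.001, 3.126]
contact_force: [0.3, -0.7, -3.7]
opening: 0.0498
grip_force: 35.0
```

Run:
```python
from h import *
for c in ('wrist','side','top','wrist','side'):
  p=read_camera(c); print(c,[(k,np.round(d['point'],4),round(d['confidence'],2)) for k in ('bar','dome3_top','dome1_top') for d in mark_of(p,k)[:1]])
  if c=='side': cv2.imwrite('pics/g.png',cv2.resize(p['pixels'][150:270,180:340],(800,600)))
s=st();rel((.645,-.018,.1035,179.1))
```

```text
wrist [('bar', array([ 0.6426, -0.0153,  0.0469]), 0.88)]
side [('bar', array([ 0.6452, -0.0189,  0.0434]), 0.6), ('dome3_top', array([ 0.6431, -0.0178,  0.0348]), 0.87), ('dome1_top', array([0.6456, 0.2404, 0.0382]), 0.73)]
top [('dome1_top', array([0.6453, 0.242 , 0.0367]), 0.86)]
wrist [('bar', array([ 0.6432, -0.0156,  0.0427]), 0.91)]
side [('bar', array([ 0.4634,  0.4909, -0.0011]), 0.74), ('dome3_top', array([ 0.6395, -0.0163,  0.0369]), 0.62), ('dome1_top', array([0.6479, 0.2382, 0.0378]), 0.77)]
{'time': 18.1, 'qpos': [-0.147, 0.7396, 1.3803, 0.0001, 1.0217, -1.7027], 'tool_pos': [0.645, -0.0182, 0.1065], 'tool_rot': [3.1415, 0.0, 3.1265], 'contact_force': [-0.2839, 0.5231, -4.4997], 'opening': 0.0493, 'grip_force': 34.9602}
t 18.1 pos [ 0.645  -0.0182  0.1065] yaw 179.13
[-0.0, 0.2, 3.0] rz 0.0
```

View pics/g.png

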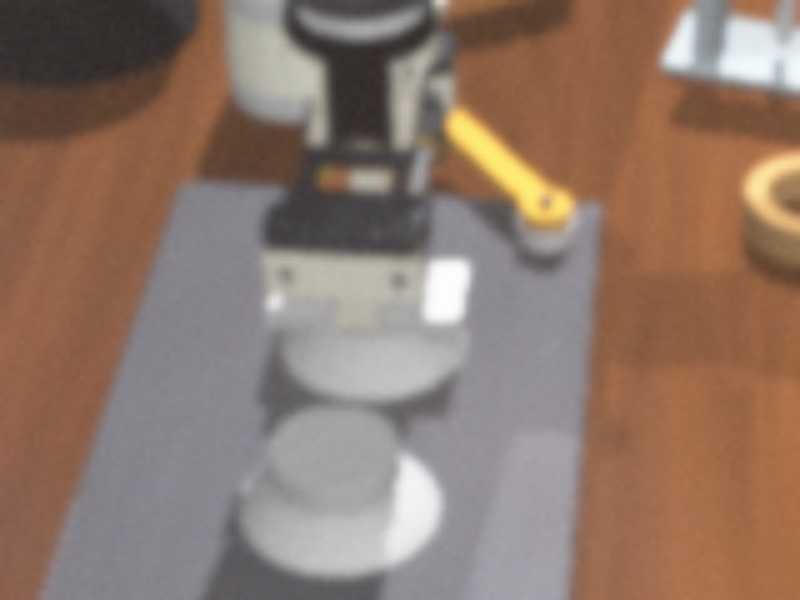

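The bar is over dome 3, spanning (265–470, 290), and the disc sits level on dome 2 at (335,455). Lowering.

>>> {"op": "arm_command", "data": {"series": [{"x": 0.7,"y": 0.2,"z": 2,"rx": 0,"ry": 0,"rz": 0},{"x": 0.7,"y": 0.2,"z": 2.6,"rx": 0,"ry": 0,"rz": 0},{"x": 0.7,"y": 0.2,"z": 2.6,"rx": 0,"ry": 0,"rz": 0}]}}

```text
time: 18.4
tool_pos: [0.6442, -0.018, 0.1038]
tool_rot: [3.141, -0.0, 3.127]
contact_force: [-0.3, 0.0, -5.3]
opening: 0.0495
grip_force: 35.0
```

>>> {"op": "arm_command", "data": {"series": [{"x": 0,"y": 0,"z": 0.6,"rx": 0,"ry": 0,"rz": 0},{"x": 0,"y": 0,"z": 0.6,"rx": 0,"ry": 0,"rz": 0},{"x": 0,"y": 0,"z": 0.6,"rx": 0,"ry": 0,"rz": 0}]}}

```text
time: 18.7
tool_pos: [0.6443, -0.018, 0.1036]
tool_rot: [3.142, 0.0, 3.126]
contact_force: [-1.5, 1.0, -1.0]
opening: 0.0497
grip_force: 35.0
```

Contact; release.

>>> {"op": "arm_command", "data": {"series": [{"x": 0,"y": 0,"z": 0.2,"rx": 0,"ry": 0,"rz": 0},{"x": 0,"y": 0,"z": 0.2,"rx": 0,"ry": 0,"rz": 0},{"x": 0,"y": 0,"z": 0.2,"rx": 0,"ry": 0,"rz": 0},{"x": 0,"y": 0,"z": 0.2,"rx": 0,"ry": 0,"rz": 0},{"x": 0,"y": 0,"z": 0.2,"rx": 0,"ry": 0,"rz": 0},{"x": 0,"y": 0,"z": 0.2,"rx": 0,"ry": 0,"rz": 0}], "hand": 80, "squeeze": 3}}

```text
time: 19.3
tool_pos: [0.6443, -0.018, 0.1032]
tool_rot: [3.142, 0.0, 3.126]
contact_force: [0.3, -0.1, 0.4]
opening: 0.0798
grip_force: 0.0
```

Run:
```python
from h import *
for c in ('wrist','side','wrist','side'):
  p=read_camera(c); print(c,[(k,np.round(d['point'],4),round(d['confidence'],2)) for k in ('bar','disc') for d in mark_of(p,k)[:1]])
```

```text
wrist [('bar', array([ 0.6439, -0.0164,  0.043 ]), 0.76)]
side [('bar', array([ 0.6416, -0.0206,  0.0459]), 0.75), ('disc', array([0.6487, 0.1089, 0.0472]), 0.6)]
wrist [('bar', array([ 0.6432, -0.0145,  0.0403]), 0.79)]
side [('bar', array([ 0.6434, -0.0178,  0.0411]), 0.61), ('disc', array([ 0.4186, -0.3405,  0.0032]), 0.69)]
```

>>> {"op": "arm_command", "data": {"series": [{"x": 0,"y": 0,"z": -10,"rx": 0,"ry": 0,"rz": 0},{"x": 0,"y": 0,"z": -30,"rx": 0,"ry": 0,"rz": 0},{"x": 0,"y": 0,"z": -65,"rx": 0,"ry": 0,"rz": 0},{"x": 0,"y": 0,"z": -95,"rx": 0,"ry": 0,"rz": 0},{"x": 0,"y": 0,"z": -95,"rx": 0,"ry": 0,"rz": 0},{"x": 0,"y": 0,"z": -95,"rx": 0,"ry": 0,"rz": 0}]}}

```text
time: 20.5
tool_pos: [0.6445, -0.018, 0.1994]
tool_rot: [-3.141, 0.002, 3.126]
contact_force: [-0.4, -0.6, -0.4]
opening: 0.0803
grip_force: 0.0
```

Run:
```python
from h import *
p=read_camera('wrist'); save(p,'i'); print([(k,np.round(d['point'],4),round(d['confidence'],2)) for k in ('bar','disc','hook_pin','hook_pivot') for d in mark_of(p,k)[:1]])
pv=np.array([.559,-.120])
def pose(phi,off,z):
    r=np.radians(phi); u=np.array([np.cos(r),np.sin(r)]); t=np.array([np.sin(r),-np.cos(r)])  # t: clockwise
    q=pv+.12*u+off*t; return (*q,z,phi+90)
rel(pose(-56,.04,.2),pose(-56,.04,.1205))
```

```text
[('bar', array([ 0.644 , -0.0137,  0.0396]), 0.67), ('disc', array([0.6465, 0.1116, 0.0421]), 0.91), ('hook_pin', array([ 0.6249, -0.2175,  0.0792]), 0.8), ('hook_pivot', array([ 0.5522, -0.122 ,  0.0849]), 0.66)]
t 20.75 pos [ 0.6438 -0.018   0.1968] yaw 179.13
[47.5, -224.6, -3.1] rz 145.1
[47.3, -224.7, 76.4] rz 145.1
```

View pics/i.png

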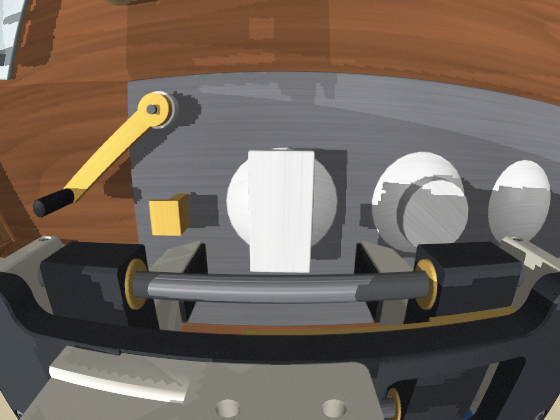

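Bar (280,210) and disc (430,210) are both balanced. Hook arm runs from its pivot at (155,110) to the pin at (50,200). I'll close the hand and swing it with the finger backs, tool y tangential.

```bash
cat >> h.py <<'E'
pv=np.array([.558,-.120])
def hook(phi,off,z):
    r=np.radians(phi); u=np.array([np.cos(r),np.sin(r)]); t=np.array([np.sin(r),-np.cos(r)])
    q=pv+.12*u+off*t; return (*q,z,phi+180)
E
python3 - <<'E'
from h import *
rel(hook(-55.5,.043,.2),hook(-55.5,.043,.1205))
E
```

```text
t 20.75 pos [ 0.6438 -0.018   0.1968] yaw 179.13
[49.9, -226.1, -3.1] rz 54.6
[49.7, -226.1, 76.4] rz 54.6
```

>>> {"op": "arm_command", "data": {"series": [{"x": 5,"y": -25,"z": -3,"rx": 0,"ry": 0,"rz": 6},{"x": 14,"y": -60,"z": -3,"rx": 0,"ry": 0,"rz": 14},{"x": 22,"y": -100,"z": -3,"rx": 0,"ry": 0,"rz": 22},{"x": 31,"y": -140,"z": -3,"rx": 0,"ry": 0,"rz": 30},{"x": 40,"y": -180,"z": -3,"rx": 0,"ry": 0,"rz": 38},{"x": 46,"y": -210,"z": -3,"rx": 0,"ry": 0,"rz": 46},{"x": 50,"y": -226,"z": -3,"rx": 0,"ry": 0,"rz": 54},{"x": 50,"y": -226,"z": -3,"rx": 0,"ry": 0,"rz": 54.6},{"x": 50,"y": -226,"z": -3,"rx": 0,"ry": 0,"rz": 54.6},{"x": 50,"y": -226,"z": 30,"rx": 0,"ry": 0,"rz": 54.6},{"x": 50,"y": -226,"z": 65,"rx": 0,"ry": 0,"rz": 54.6},{"x": 50,"y": -226,"z": 76.5,"rx": 0,"ry": 0,"rz": 54.6},{"x": 50,"y": -226,"z": 76.5,"rx": 0,"ry": 0,"rz": 54.6},{"x": 50,"y": -226,"z": 76.5,"rx": 0,"ry": 0,"rz": 54.6}], "hand": 0}}

```text
time: 22.15
tool_pos: [0.5918, -0.2428, 0.1228]
tool_rot: [3.141, 0.001, 2.175]
contact_force: [0.3, -0.3, 0.7]
opening: 0.0001
grip_force: 0.0
```

Run:
```python
from h import *
s=st()
rel(hook(-55.5,.030,.1205),*[hook(f,.027,.1205) for f in (-52,-46,-39,-32,-25,-18,-11,-6,-3,-1,0,1,2)])
```

```text
{'time': 22.15, 'qpos': [-0.5092, 0.7103, 1.3881, 0.0002, 1.0416, -1.1139], 'tool_pos': [0.5918, -0.2428, 0.1228], 'tool_rot': [3.1407, 0.0014, 2.1755], 'contact_force': [0.2659, -0.3342, 0.702], 'opening': 0.0001, 'grip_force': 0.0}
t 22.15 pos [ 0.5918 -0.2428  0.1228] yaw 124.64
[0.3, 11.7, 2.3] rz 0.1
[-1.1, 22.1, 2.3] rz -3.4
[-2.6, 34.9, 2.3] rz -9.4
[-2.5, 49.9, 2.3] rz -16.4
[-0.6, 64.8, 2.4] rz -23.4
[3.0, 79.4, 2.4] rz -30.4
[8.5, 93.4, 2.4] rz -37.4
[15.6, 106.6, 2.4] rz -44.4
[21.6, 115.5, 2.4] rz -49.4
[25.6, 120.6, 2.4] rz -52.4
[28.4, 123.8, 2.4] rz -54.4
[29.8, 125.4, 2.4] rz -55.4
[31.3, 127.0, 2.4] rz -56.4
[32.8, 128.5, 2.4] rz -57.4
```

>>> {"op": "arm_command", "data": {"series": [{"x": 0,"y": 11.7,"z": 0,"rx": 0,"ry": 0,"rz": 0},{"x": -1,"y": 22,"z": 0,"rx": 0,"ry": 0,"rz": -3.4},{"x": -2.6,"y": 35,"z": 0,"rx": 0,"ry": 0,"rz": -9.4},{"x": -2.5,"y": 50,"z": 0,"rx": 0,"ry": 0,"rz": -16.4},{"x": -0.6,"y": 65,"z": 0,"rx": 0,"ry": 0,"rz": -23.4},{"x": 3,"y": 79.4,"z": 0,"rx": 0,"ry": 0,"rz": -30.4},{"x": 8.5,"y": 93.4,"z": 0,"rx": 0,"ry": 0,"rz": -37.4},{"x": 15.6,"y": 106.6,"z": 0,"rx": 0,"ry": 0,"rz": -44.4},{"x": 21.6,"y": 115.5,"z": 0,"rx": 0,"ry": 0,"rz": -49.4},{"x": 25.6,"y": 120.6,"z": 0,"rx": 0,"ry": 0,"rz": -52.4},{"x": 25.6,"y": 120.6,"z": 0,"rx": 0,"ry": 0,"rz": -52.4}]}}

```text
time: 23.25
tool_pos: [0.677, -0.1524, 0.1233]
tool_rot: [-3.141, 0.003, 3.09]
contact_force: [-0.3, 0.7, 0.5]
opening: 0.0005
grip_force: 0.0
```

Run:
```python
from h import *
s=st()
for c in ('side','top'):
  p=read_camera(c); print([(k,np.round(d['point'],4),round(d['confidence'],2)) for k in ('hook_pin','hook_pivot','bar') for d in mark_of(p,k)[:1]])
rel(hook(-1,.027,.1205),hook(1,.027,.1205))
```

```text
{'time': 23.25, 'qpos': [-0.3319, 0.7996, 1.1992, 0.0004, 1.14, -1.8516], 'tool_pos': [0.677, -0.1524, 0.1233], 'tool_rot': [-3.1412, 0.0028, 3.0903], 'contact_force': [-0.3006, 0.6909, 0.4753], 'opening': 0.0005, 'grip_force': 0.0}
[('hook_pin', array([ 0.6745, -0.1268,  0.0815]), 0.78), ('hook_pivot', array([ 0.556 , -0.1189,  0.0879]), 0.76), ('bar', array([ 0.6395, -0.0188,  0.0431]), 0.67)]
[('bar', array([ 0.6598,  0.4791, -0.003 ]), 0.57)]
t 23.65 pos [ 0.6757 -0.1541  0.1217] yaw 176.89
[-1.5, 5.1, 1.2] rz -2.1
[-2.3, 9.3, 1.2] rz -4.1
```

>>> {"op": "arm_command", "data": {"series": [{"x": -1,"y": 2,"z": 0,"rx": 0,"ry": 0,"rz": -1},{"x": -1.5,"y": 4,"z": 0,"rx": 0,"ry": 0,"rz": -2},{"x": -1.5,"y": 5,"z": 0,"rx": 0,"ry": 0,"rz": -2},{"x": -1.5,"y": 6,"z": 0,"rx": 0,"ry": 0,"rz": -2}]}}

```text
time: 24.05
tool_pos: [0.6775, -0.1481, 0.1216]
tool_rot: [-3.141, -0.0, 3.123]
contact_force: [-1.1, -3.6, 0.2]
opening: 0.0004
grip_force: 2.1
```

>>> {"op": "arm_command", "data": {"series": [{"x": 0,"y": 0.7,"z": 0,"rx": 0,"ry": 0,"rz": 0},{"x": 0,"y": 1.5,"z": 0,"rx": 0,"ry": 0,"rz": 0},{"x": 0,"y": 1.5,"z": 0,"rx": 0,"ry": 0,"rz": 0}]}}

```text
time: 24.35
tool_pos: [0.6775, -0.1478, 0.1217]
tool_rot: [-3.139, 0.0, 3.123]
contact_force: [-0.5, -6.4, -0.1]
opening: 0.0009
grip_force: 3.3
```

>>> {"op": "arm_command", "data": {"series": [{"x": 0,"y": 1,"z": 0,"rx": 0,"ry": 0,"rz": 0},{"x": 0,"y": 2,"z": 0,"rx": 0,"ry": 0,"rz": 0},{"x": 0,"y": 2,"z": 0,"rx": 0,"ry": 0,"rz": 0}]}}

```text
time: 24.65
tool_pos: [0.6775, -0.1474, 0.1217]
tool_rot: [-3.137, 0.001, 3.122]
contact_force: [-1.3, -12.2, -1.5]
opening: 0.0003
grip_force: 6.0
```

>>> {"op": "arm_command", "data": {"series": [{"x": 0,"y": 1,"z": 0,"rx": 0,"ry": 0,"rz": 0},{"x": 0,"y": 2,"z": 0,"rx": 0,"ry": 0,"rz": 0},{"x": 0,"y": 2,"z": 0,"rx": 0,"ry": 0,"rz": 0}]}}

```text
time: 24.95
tool_pos: [0.6774, -0.1471, 0.1218]
tool_rot: [-3.135, 0.001, 3.121]
contact_force: [-1.4, -17.6, -2.2]
opening: 0.0006
grip_force: 8.7
```

The hook is hard against its catch: force climbs with no further travel. Back off, rise, and go over the cradle.

>>> {"op": "arm_command", "data": {"series": [{"x": 0,"y": -10,"z": 0,"rx": 0,"ry": 0,"rz": 0},{"x": 0,"y": -25,"z": 0,"rx": 0,"ry": 0,"rz": 0},{"x": 0,"y": -25,"z": -30,"rx": 0,"ry": 0,"rz": 0},{"x": 0,"y": -25,"z": -75,"rx": 0,"ry": 0,"rz": 0},{"x": 10,"y": -35,"z": -110,"rx": 0,"ry": 0,"rz": 1},{"x": 40,"y": -55,"z": -120,"rx": 0,"ry": 0,"rz": 4},{"x": 75,"y": -80,"z": -120,"rx": 0,"ry": 0,"rz": 7},{"x": 110,"y": -105,"z": -120,"rx": 0,"ry": 0,"rz": 10},{"x": 145,"y": -130,"z": -120,"rx": 0,"ry": 0,"rz": 13},{"x": 180,"y": -155,"z": -120,"rx": 0,"ry": 0,"rz": 13},{"x": 215,"y": -175,"z": -120,"rx": 0,"ry": 0,"rz": 13},{"x": 245,"y": -190,"z": -120,"rx": 0,"ry": 0,"rz": 13},{"x": 260,"y": -197,"z": -120,"rx": 0,"ry": 0,"rz": 13},{"x": 260,"y": -197,"z": -120,"rx": 0,"ry": 0,"rz": 13},{"x": 260,"y": -197,"z": -120,"rx": 0,"ry": 0,"rz": 13}], "hand": 60}}

```text
time: 26.45
tool_pos: [0.4146, -0.3345, 0.2418]
tool_rot: [3.141, 0.001, 2.896]
contact_force: [0.1, -0.1, -0.5]
opening: 0.0601
grip_force: 0.0
```

```bash
cat >> h.py <<'E'
def wback(p,c,z):
  n=cv2.fisheye.undistortPoints(np.array(c,float).reshape(-1,1,2),np.array(p['K'],float),np.zeros(4)).reshape(-1,2)
  Rm=cv2.Rodrigues(np.array(p['rvec'],float))[0]; t=np.array(p['tvec'],float).ravel()
  d=np.c_[n,np.ones(len(n))]@Rm; o=-Rm.T@t; return (o+d*((z-o[2])/d[:,2])[:,None])[:,:2]
E
python3 - <<'E'
from h import *
p=read_camera('wrist'); save(p,'j')
for q,z in (('probe',.084),('cradle',.0)):
  for d in trace(p,q)[:1]:
    c=max(cv2.findContours(d['pixels'].astype(np.uint8),0,cv2.CHAIN_APPROX_NONE)[0],key=cv2.contourArea)
    print(q,d['confidence'],cv2.minAreaRect((wback(p,c,z)*1000).astype(np.float32)))
for c in ('wrist','top','side','wrist','top','side'):
  p=read_camera(c); print(c,[(k,np.round(d['point'],4),round(d['confidence'],2)) for k in ('probe','cradle_seat','hook_pin','hook_pivot','bar','disc') for d in mark_of(p,k)[:1]])
rel((.417,-.344,.2,164.5))
E
```

```text
probe 0.88 ((411.69219970703125, -341.2525329589844), (24.15579605102539, 112.55895233154297), 76.77024841308594)
cradle 0.88 ((427.39794921875, -344.59674072265625), (72.28351593017578, 160.49049377441406), 76.4636001586914)
wrist [('probe', array([ 0.4172, -0.3456,  0.0147]), 0.75)]
top [('probe', array([ 0.4165, -0.3408,  0.0116]), 0.49), ('cradle_seat', array([ 0.4191, -0.3421,  0.0633]), 0.44), ('hook_pin', array([ 0.6745, -0.1169,  0.082 ]), 0.7), ('hook_pivot', array([ 0.5561, -0.1173,  0.08  ]), 0.46), ('bar', array([ 0.6449, -0.0175,  0.0466]), 0.67), ('disc', array([ 0.4156, -0.3411, -0.0035]), 0.62)]
side [('cradle_seat', array([ 0.4179, -0.346 ,  0.0579]), 0.83), ('hook_pin', array([ 0.6755, -0.1276,  0.0856]), 0.78), ('hook_pivot', array([ 0.5527, -0.121 ,  0.0848]), 0.9), ('bar', array([ 0.6454, -0.0173,  0.0429]), 0.95), ('disc', array([0.6483, 0.1116, 0.0435]), 0.92)]
wrist [('probe', array([ 0.4136, -0.3426,  0.015 ]), 0.63)]
top [('probe', array([ 0.4185, -0.3404,  0.0131]), 0.44), ('cradle_seat', array([ 0.4216, -0.3436,  0.0619]), 0.55), ('hook_pin', array([ 0.6755, -0.1183,  0.0803]), 0.67), ('hook_pivot', array([ 0.5569, -0.121 ,  0.0814]), 0.61), ('bar', array([ 0.6457, -0.0172,  0.0457]), 0.92), ('disc', array([0.6481, 0.111 , 0.0477]), 0.6)]
side [('probe', array([ 0.42  , -0.3404,  0.0114]), 0.94), ('hook_pin', array([ 0.6766, -0.1253,  0.0831]), 0.75), ('hook_pivot', array([ 0.5562, -0.1198,  0.0857]), 0.8), ('bar', array([ 0.6451, -0.018 ,  0.0413]), 0.73), ('disc', array([0.646 , 0.1142, 0.0422]), 0.86)]
t 28.7 pos [ 0.414  -0.3345  0.2416] yaw 165.93
[-5.2, -8.5, 41.6] rz 1.4
```

View pics/j.png

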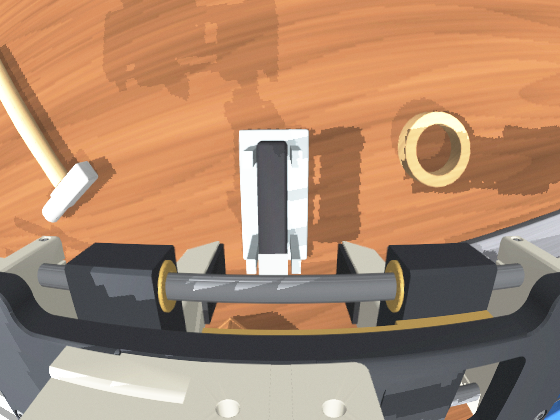

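The probe's handle lies at (272,197) in the cradle, aligned with the tool x axis. Descend and grip.

>>> {"op": "arm_command", "data": {"series": [{"x": -5,"y": -7.5,"z": 10,"rx": 0,"ry": 0,"rz": -0.5},{"x": -5,"y": -7.5,"z": 50,"rx": 0,"ry": 0,"rz": -0.5},{"x": -5,"y": -7.5,"z": 90,"rx": 0,"ry": 0,"rz": -0.5},{"x": -5,"y": -7.5,"z": 115,"rx": 0,"ry": 0,"rz": -0.5},{"x": -5,"y": -7.5,"z": 122.5,"rx": 0,"ry": 0,"rz": -0.5},{"x": -5,"y": -7.5,"z": 122.5,"rx": 0,"ry": 0,"rz": -0.5},{"x": -5,"y": -7.5,"z": 122.5,"rx": 0,"ry": 0,"rz": -0.5},{"x": -5,"y": -7.5,"z": 122.5,"rx": 0,"ry": 0,"rz": -0.5}]}}

```text
time: 29.5
tool_pos: [0.4177, -0.3437, 0.1206]
tool_rot: [-3.14, 0.003, 2.905]
contact_force: [-0.3, -0.6, 0.9]
opening: 0.06
grip_force: 0.0
```

>>> {"op": "arm_command", "data": {"series": [{"x": 0,"y": 0,"z": 0,"rx": 0,"ry": 0,"rz": 0},{"x": 0,"y": 0,"z": 0,"rx": 0,"ry": 0,"rz": 0},{"x": 0,"y": 0,"z": 0,"rx": 0,"ry": 0,"rz": 0},{"x": 0,"y": 0,"z": 0,"rx": 0,"ry": 0,"rz": 0},{"x": 0,"y": 0,"z": 0,"rx": 0,"ry": 0,"rz": 0},{"x": 0,"y": 0,"z": 0,"rx": 0,"ry": 0,"rz": 0},{"x": 0,"y": 0,"z": 0,"rx": 0,"ry": 0,"rz": 0}], "hand": 10, "squeeze": 30}}

```text
time: 30.2
tool_pos: [0.417, -0.3429, 0.1191]
tool_rot: [3.141, -0.0, 2.905]
contact_force: [0.4, 1.5, 0.6]
opening: 0.024
grip_force: 30.0
```

Run:
```python
from h import *
st()
for c in ('side','top'):
  p=read_camera(c); print(c,[(k,np.round(d['point'],4),round(d['confidence'],2)) for k in ('probe','bar','disc') for d in mark_of(p,k)[:1]])
st()
```

```text
{'time': 30.2, 'qpos': [-0.8302, 0.5672, 1.6959, 0.0002, 0.8786, -2.1644], 'tool_pos': [0.417, -0.3429, 0.1191], 'tool_rot': [3.1414, -0.0, 2.9048], 'contact_force': [0.394, 1.4528, 0.6312], 'opening': 0.024, 'grip_force': 30.0002}
side [('probe', array([ 0.4166, -0.3427,  0.0115]), 0.69), ('bar', array([ 0.6421, -0.0203,  0.0412]), 0.82), ('disc', array([0.6489, 0.11  , 0.0433]), 0.68)]
top [('probe', array([ 0.4158, -0.3394, -0.0008]), 0.26), ('bar', array([ 0.646 , -0.0172,  0.0442]), 0.87), ('disc', array([0.6492, 0.1104, 0.0477]), 0.65)]
{'time': 30.6, 'qpos': [-0.8302, 0.5673, 1.6959, 0.0002, 0.8786, -2.1644], 'tool_pos': [0.417, -0.3429, 0.1191], 'tool_rot': [3.1413, -0.0001, 2.9048], 'contact_force': [0.4065, 1.5911, 2.581], 'opening': 0.0235, 'grip_force': 30.0003}
```

>>> {"op": "arm_command", "data": {"series": [{"x": 0,"y": 0,"z": -8,"rx": 0,"ry": 0,"rz": 0},{"x": 0,"y": 0,"z": -30,"rx": 0,"ry": 0,"rz": 0},{"x": 0,"y": 0,"z": -60,"rx": 0,"ry": 0,"rz": 0},{"x": 0,"y": 0,"z": -90,"rx": 0,"ry": 0,"rz": 0},{"x": 0,"y": 0,"z": -110,"rx": 0,"ry": 0,"rz": 0},{"x": 0,"y": 20,"z": -115,"rx": 0,"ry": 0,"rz": 0},{"x": 2,"y": 55,"z": -115,"rx": 0,"ry": 0,"rz": 0},{"x": 4,"y": 95,"z": -115,"rx": 0,"ry": 0,"rz": 0},{"x": 6,"y": 140,"z": -115,"rx": 0,"ry": 0,"rz": 0},{"x": 8,"y": 185,"z": -115,"rx": 0,"ry": 0,"rz": 0},{"x": 10,"y": 230,"z": -115,"rx": 0,"ry": 0,"rz": 0},{"x": 12,"y": 275,"z": -115,"rx": 0,"ry": 0,"rz": 0},{"x": 14,"y": 320,"z": -115,"rx": 0,"ry": 0,"rz": 0},{"x": 16,"y": 365,"z": -115,"rx": 0,"ry": 0,"rz": 0},{"x": 18,"y": 410,"z": -115,"rx": 0,"ry": 0,"rz": 0},{"x": 20,"y": 455,"z": -115,"rx": 0,"ry": 0,"rz": 0},{"x": 22,"y": 500,"z": -115,"rx": 0,"ry": 0,"rz": 0},{"x": 24,"y": 545,"z": -115,"rx": 0,"ry": 0,"rz": 0},{"x": 26,"y": 585,"z": -115,"rx": 0,"ry": 0,"rz": 0},{"x": 26,"y": 615,"z": -115,"rx": 0,"ry": 0,"rz": 0}]}}

```text
time: 32.6
tool_pos: [0.5359, 0.2635, 0.2343]
tool_rot: [3.141, 0.0, 2.906]
contact_force: [-0.0, -0.3, -1.5]
opening: 0.0236
grip_force: 30.0
```

Run:
```python
from h import *
st()
for c in ('wrist','side','top','wrist','side','top'):
  p=read_camera(c); print(c,[(k,np.round(d['point'],4),round(d['confidence'],2)) for k in ('probe','test_front_top','test_back_top','bar','disc') for d in mark_of(p,k)[:1]])
  if c=='wrist': save(p,'k')
rel((.5545,.352,.22,166.4))
```

```text
{'time': 32.6, 'qpos': [0.3286, 0.5214, 1.4028, 0.0002, 1.2171, -1.0071], 'tool_pos': [0.5359, 0.2635, 0.2343], 'tool_rot': [3.1413, 0.0001, 2.9064], 'contact_force': [-0.0468, -0.2892, -1.5011], 'opening': 0.0236, 'grip_force': 29.9992}
wrist [('probe', array([0.5355, 0.2633, 0.1285]), 0.61), ('test_front_top', array([0.5527, 0.3518, 0.0431]), 0.68), ('test_back_top', array([0.6098, 0.3534, 0.0426]), 0.7)]
side [('probe', array([0.5373, 0.2603, 0.1286]), 0.72), ('test_front_top', array([0.5574, 0.353 , 0.0416]), 0.52), ('test_back_top', array([0.6059, 0.3551, 0.0417]), 0.55), ('bar', array([ 0.6431, -0.0181,  0.0418]), 0.79), ('disc', array([0.6493, 0.1132, 0.0414]), 0.83)]
top [('probe', array([0.5358, 0.2638, 0.1266]), 0.46), ('bar', array([ 0.646 , -0.0179,  0.047 ]), 0.56), ('disc', array([0.6503, 0.1105, 0.0473]), 0.65)]
wrist [('probe', array([0.5377, 0.2592, 0.1299]), 0.57), ('test_front_top', array([0.5565, 0.352 , 0.0434]), 0.74), ('test_back_top', array([0.6069, 0.355 , 0.0412]), 0.59)]
side [('probe', array([0.5363, 0.2636, 0.1283]), 0.82), ('test_front_top', array([0.5559, 0.3519, 0.0421]), 0.44), ('test_back_top', array([0.6043, 0.3535, 0.0407]), 0.51), ('bar', array([ 0.6434, -0.0197,  0.0458]), 0.95), ('disc', array([0.6499, 0.1104, 0.0439]), 0.78)]
top [('probe', array([0.5357, 0.2615, 0.1268]), 0.64), ('test_front_top', array([ 0.7262, -0.2873, -0.0011]), 0.66), ('test_back_top', array([ 0.6455, -0.0191,  0.0349]), 0.21), ('bar', array([ 0.6454, -0.0164,  0.0445]), 0.69), ('disc', array([0.6501, 0.1122, 0.044 ]), 0.72)]
t 34.4 pos [0.536  0.261  0.2341] yaw 166.43
[3.4, 92.8, 14.1] rz 0.0
```

View pics/k.png

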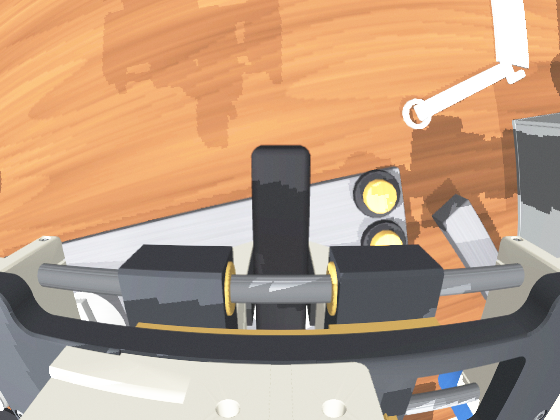

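Probe is held upright; the front button shows at (380,195), the back one at (387,240).

>>> {"op": "arm_command", "data": {"series": [{"x": 1,"y": 30,"z": 0,"rx": 0,"ry": 0,"rz": 0},{"x": 2,"y": 65,"z": 0,"rx": 0,"ry": 0,"rz": 0},{"x": 3,"y": 93,"z": 0,"rx": 0,"ry": 0,"rz": 0},{"x": 3,"y": 93,"z": 0,"rx": 0,"ry": 0,"rz": 0},{"x": 3,"y": 93,"z": 35,"rx": 0,"ry": 0,"rz": 0},{"x": 3,"y": 93,"z": 65,"rx": 0,"ry": 0,"rz": 0},{"x": 3,"y": 93,"z": 78,"rx": 0,"ry": 0,"rz": 0},{"x": 3,"y": 93,"z": 78,"rx": 0,"ry": 0,"rz": 0},{"x": 3,"y": 93,"z": 78,"rx": 0,"ry": 0,"rz": 0}]}}

```text
time: 35.3
tool_pos: [0.5556, 0.352, 0.1574]
tool_rot: [3.141, 0.001, 2.904]
contact_force: [0.1, 0.5, -0.9]
opening: 0.0239
grip_force: 30.0
```

Run:
```python
from h import *
st()
p=read_camera('side'); print([(k,np.round(d['point'],4),round(d['confidence'],2)) for k in ('probe','test_front_top','test_back_top') for d in mark_of(p,k)[:1]])
cv2.imwrite('pics/l.png',cv2.resize(p['pixels'][240:360,200:360],(800,600)))
st()
```

```text
{'time': 35.3, 'qpos': [0.4483, 0.7014, 1.2968, 0.0, 1.1417, -0.8853], 'tool_pos': [0.5556, 0.352, 0.1574], 'tool_rot': [3.1405, 0.0013, 2.9045], 'contact_force': [0.0683, 0.4566, -0.9277], 'opening': 0.0239, 'grip_force': 29.9997}
[('probe', array([0.5603, 0.3502, 0.0509]), 0.77), ('test_front_top', array([ 0.4205, -0.3406,  0.0043]), 0.67), ('test_back_top', array([0.6026, 0.3545, 0.0453]), 0.63)]
{'time': 35.5, 'qpos': [0.4487, 0.7006, 1.2969, 0.0, 1.1412, -0.8852], 'tool_pos': [0.5556, 0.3523, 0.1579], 'tool_rot': [3.1397, 0.0023, 2.9047], 'contact_force': [-0.0904, 0.511, -1.656], 'opening': 0.0236, 'grip_force': 29.9997}
```

View pics/l.png

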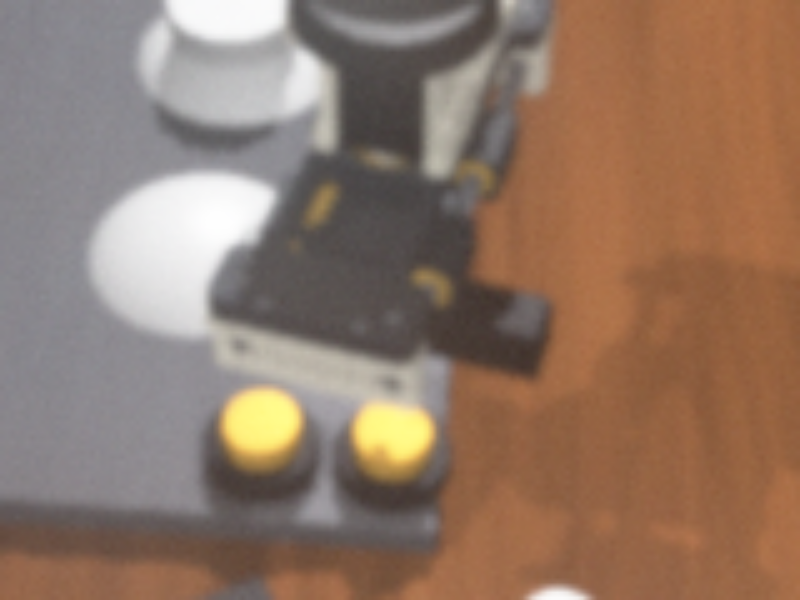

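The tip is above the front button (395,440). Pressing.

>>> {"op": "arm_command", "data": {"series": [{"x": 0,"y": 0,"z": 8,"rx": 0,"ry": 0,"rz": 0},{"x": 0,"y": 0,"z": 12,"rx": 0,"ry": 0,"rz": 0},{"x": 0,"y": 0,"z": 14,"rx": 0,"ry": 0,"rz": 0},{"x": 0,"y": 0,"z": 16,"rx": 0,"ry": 0,"rz": 0},{"x": 0,"y": 0,"z": 16,"rx": 0,"ry": 0,"rz": 0}]}}

```text
time: 36.0
tool_pos: [0.5548, 0.352, 0.1399]
tool_rot: [-3.141, -0.0, 2.905]
contact_force: [-1.6, 0.5, -0.0]
opening: 0.0242
grip_force: 30.0
```

>>> {"op": "arm_command", "data": {"series": [{"x": 0,"y": 0,"z": 1.5,"rx": 0,"ry": 0,"rz": 0},{"x": 0,"y": 0,"z": 1.5,"rx": 0,"ry": 0,"rz": 0},{"x": 0,"y": 0,"z": 1.5,"rx": 0,"ry": 0,"rz": 0}]}}

```text
time: 36.3
tool_pos: [0.5549, 0.3521, 0.1388]
tool_rot: [3.141, 0.0, 2.905]
contact_force: [-0.6, -0.3, 0.8]
opening: 0.0238
grip_force: 30.0
```

>>> {"op": "arm_command", "data": {"series": [{"x": 0,"y": 0,"z": 1.5,"rx": 0,"ry": 0,"rz": 0},{"x": 0,"y": 0,"z": 2.5,"rx": 0,"ry": 0,"rz": 0},{"x": 0,"y": 0,"z": 2.5,"rx": 0,"ry": 0,"rz": 0}]}}

```text
time: 36.6
tool_pos: [0.555, 0.3522, 0.1362]
tool_rot: [3.141, 0.0, 2.905]
contact_force: [-0.6, -0.4, 2.1]
opening: 0.0241
grip_force: 30.0
```

>>> {"op": "arm_command", "data": {"series": [{"x": 0,"y": 0,"z": 1,"rx": 0,"ry": 0,"rz": 0},{"x": 0,"y": 0,"z": 1,"rx": 0,"ry": 0,"rz": 0},{"x": 0,"y": 0,"z": 1,"rx": 0,"ry": 0,"rz": 0}]}}

```text
time: 36.9
tool_pos: [0.555, 0.3522, 0.1353]
tool_rot: [3.141, 0.0, 2.905]
contact_force: [-0.8, -0.7, 2.2]
opening: 0.024
grip_force: 30.0
```

Run:
```python
from h import *
for _ in range(3): s=observe(); print(s['tool_pos'],s['contact_force']); p=read_camera('side'); print([(k,np.round(d['point'],4),round(d['confidence'],2)) for k in ('test_front_top','test_back_top','disc','bar') for d in mark_of(p,k)[:1]])
```

```text
[0.55498476 0.35215829 0.13525627] [-0.78277057 -0.73190754  2.22233955]
[('test_front_top', array([0.5547, 0.3534, 0.0328]), 0.52), ('test_back_top', array([0.605 , 0.3533, 0.0418]), 0.69), ('disc', array([0.6476, 0.1118, 0.0431]), 0.96), ('bar', array([ 0.6441, -0.019 ,  0.0431]), 0.87)]
[0.55496126 0.35213754 0.1352122 ] [-0.96722949 -0.54049729  2.83804994]
[('test_front_top', array([0.5555, 0.3555, 0.0333]), 0.61), ('test_back_top', array([0.6073, 0.3525, 0.0416]), 0.66), ('disc', array([0.6495, 0.1129, 0.0427]), 0.66), ('bar', array([ 0.6414, -0.0195,  0.0446]), 0.58)]
[0.55497004 0.35211821 0.13517304] [-1.50114642  0.8532156   2.54386002]
[('test_front_top', array([0.5546, 0.3525, 0.0326]), 0.48), ('test_back_top', array([0.6056, 0.3533, 0.0428]), 0.58), ('disc', array([0.6499, 0.1121, 0.0432]), 0.91), ('bar', array([ 0.6427, -0.0171,  0.0397]), 0.87)]
```

>>> {"op": "arm_command", "data": {"series": [{"x": 0,"y": 0,"z": -15,"rx": 0,"ry": 0,"rz": 0},{"x": 0,"y": 0,"z": -30,"rx": 0,"ry": 0,"rz": 0},{"x": -20,"y": 5,"z": -30,"rx": 0,"ry": 0,"rz": 0},{"x": -49,"y": 13.3,"z": -30,"rx": 0,"ry": 0,"rz": 0},{"x": -49,"y": 13.3,"z": -30,"rx": 0,"ry": 0,"rz": 0},{"x": -49,"y": 13.3,"z": -30,"rx": 0,"ry": 0,"rz": 0},{"x": -49,"y": 13.3,"z": -18,"rx": 0,"ry": 0,"rz": 0},{"x": -49,"y": 13.3,"z": -10,"rx": 0,"ry": 0,"rz": 0},{"x": -49,"y": 13.3,"z": -4,"rx": 0,"ry": 0,"rz": 0},{"x": -49,"y": 13.3,"z": -1,"rx": 0,"ry": 0,"rz": 0},{"x": -49,"y": 13.3,"z": -1,"rx": 0,"ry": 0,"rz": 0},{"x": -49,"y": 13.3,"z": -1,"rx": 0,"ry": 0,"rz": 0},{"x": -49,"y": 13.3,"z": -1,"rx": 0,"ry": 0,"rz": 0}]}}

```text
time: 38.95
tool_pos: [0.6057, 0.3537, 0.1367]
tool_rot: [3.141, 0.0, 2.905]
contact_force: [-3.3, 0.3, 1.2]
opening: 0.0244
grip_force: 30.0
```

Run:
```python
from h import *
for c in ('side','side','wrist'): s=observe(); print(s['tool_pos'],s['contact_force']); p=read_camera(c); print([(k,np.round(d['point'],4),round(d['confidence'],2)) for k in ('probe','test_front_top','test_back_top','disc','bar') for d in mark_of(p,k)[:1]])
```

```text
[0.60572863 0.3536936  0.13671732] [-3.25643123  0.31081092  1.19643835]
[('probe', array([0.6083, 0.356 , 0.0329]), 0.73), ('test_front_top', array([0.5559, 0.355 , 0.0418]), 0.69), ('test_back_top', array([0.6068, 0.3525, 0.0364]), 0.62)]
[0.60576081 0.35367569 0.13636161] [-1.65196298  0.50251424  2.10845981]
[('probe', array([0.6091, 0.3525, 0.0293]), 0.84), ('test_front_top', array([0.5537, 0.3552, 0.0402]), 0.76), ('test_back_top', array([0.6058, 0.3535, 0.035 ]), 0.39)]
[0.60576549 0.35364545 0.13623794] [-1.85612892  1.04048235  0.60723618]
[('probe', array([0.6042, 0.3516, 0.0332]), 0.69), ('test_front_top', array([0.5543, 0.3519, 0.042 ]), 0.79)]
```

>>> {"op": "arm_command", "data": {"series": [{"x": 0,"y": 0,"z": 0.8,"rx": 0,"ry": 0,"rz": 0},{"x": 0,"y": 0,"z": 0.8,"rx": 0,"ry": 0,"rz": 0},{"x": 0,"y": 0,"z": -15,"rx": 0,"ry": 0,"rz": 0},{"x": 0,"y": 0,"z": -50,"rx": 0,"ry": 0,"rz": 0},{"x": 0,"y": 0,"z": -90,"rx": 0,"ry": 0,"rz": 0},{"x": 0,"y": 0,"z": -100,"rx": 0,"ry": 0,"rz": 0},{"x": 0,"y": 0,"z": -100,"rx": 0,"ry": 0,"rz": 0}]}}

```text
time: 40.55
tool_pos: [0.6064, 0.3533, 0.2377]
tool_rot: [3.14, 0.003, 2.904]
contact_force: [-0.1, -0.3, -1.5]
opening: 0.0237
grip_force: 30.0
```

Run:
```python
from h import *
for c in ('side','top','side','top'): p=read_camera(c); print(c,[(k,np.round(d['point'],4),round(d['confidence'],2)) for k in ('disc','bar','hook_pin','dome1_top') for d in mark_of(p,k)[:2]])
cv2.imwrite('pics/m.png',cv2.vconcat([read_camera('side')['pixels'][140:380,80:480],p['pixels'][100:340,100:500]]))
rel((.417,-.3429,.2,166.4))
```

```text
side [('bar', array([6.192e-01, 1.108e-01, 2.000e-04]), 0.59), ('bar', array([0.5529, 0.3534, 0.0408]), 0.38), ('dome1_top', array([0.6512, 0.2422, 0.0363]), 0.96), ('dome1_top', array([0.5527, 0.3527, 0.0395]), 0.26)]
top [('disc', array([0.6488, 0.1107, 0.0482]), 0.81), ('bar', array([ 0.6468, -0.0146,  0.045 ]), 0.96), ('bar', array([0.6485, 0.1129, 0.0339]), 0.63), ('hook_pin', array([ 0.675 , -0.12  ,  0.0799]), 0.62), ('dome1_top', array([0.6451, 0.2427, 0.0362]), 0.73)]
side [('disc', array([0.5562, 0.3525, 0.0411]), 0.69), ('disc', array([ 0.5578, -0.1201,  0.0833]), 0.15), ('bar', array([0.6464, 0.2391, 0.0363]), 0.27), ('dome1_top', array([0.6478, 0.2377, 0.0362]), 0.56)]
top [('disc', array([0.6466, 0.1109, 0.048 ]), 0.68), ('bar', array([ 0.6474, -0.017 ,  0.0431]), 0.62), ('hook_pin', array([ 0.6782, -0.121 ,  0.0814]), 0.54), ('hook_pin', array([0.6049, 0.3517, 0.0407]), 0.17), ('dome1_top', array([0.6467, 0.2421, 0.0369]), 0.95)]
t 41.6 pos [0.6057 0.3535 0.2362] yaw 166.43
[20.0, -721.2, 36.1] rz 0.0
```

View pics/m.png

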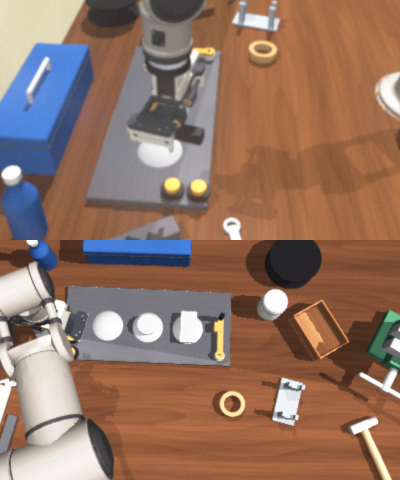

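Everything is still in place (disc (148,325), bar (187,325), hook closed at (219,340) in the lower view). Returning to the cradle.

>>> {"op": "arm_command", "data": {"series": [{"x": 0,"y": -15,"z": 0,"rx": 0,"ry": 0,"rz": 0},{"x": 1,"y": -45,"z": 0,"rx": 0,"ry": 0,"rz": 0},{"x": 2,"y": -85,"z": 0,"rx": 0,"ry": 0,"rz": 0},{"x": 4,"y": -130,"z": 0,"rx": 0,"ry": 0,"rz": 0},{"x": 5,"y": -175,"z": 0,"rx": 0,"ry": 0,"rz": 0},{"x": 6,"y": -220,"z": 0,"rx": 0,"ry": 0,"rz": 0},{"x": 7,"y": -265,"z": 0,"rx": 0,"ry": 0,"rz": 0},{"x": 9,"y": -310,"z": 0,"rx": 0,"ry": 0,"rz": 0},{"x": 10,"y": -355,"z": 0,"rx": 0,"ry": 0,"rz": 0},{"x": 11,"y": -400,"z": 0,"rx": 0,"ry": 0,"rz": 0},{"x": 12,"y": -445,"z": 0,"rx": 0,"ry": 0,"rz": 0},{"x": 14,"y": -490,"z": 0,"rx": 0,"ry": 0,"rz": 0},{"x": 15,"y": -535,"z": 0,"rx": 0,"ry": 0,"rz": 0},{"x": 16,"y": -580,"z": 0,"rx": 0,"ry": 0,"rz": 0},{"x": 17,"y": -625,"z": 0,"rx": 0,"ry": 0,"rz": 0},{"x": 19,"y": -665,"z": 0,"rx": 0,"ry": 0,"rz": 0},{"x": 20,"y": -700,"z": 0,"rx": 0,"ry": 0,"rz": 0},{"x": 20,"y": -721,"z": 0,"rx": 0,"ry": 0,"rz": 0},{"x": 20,"y": -721,"z": 0,"rx": 0,"ry": 0,"rz": 0},{"x": 20,"y": -721,"z": 0,"rx": 0,"ry": 0,"rz": 0}]}}

```text
time: 43.6
tool_pos: [0.417, -0.3425, 0.236]
tool_rot: [3.141, -0.0, 2.904]
contact_force: [0.9, -0.3, -1.0]
opening: 0.0238
grip_force: 30.0
```

>>> {"op": "arm_command", "data": {"series": [{"x": 0,"y": 0,"z": 0,"rx": 0,"ry": 0,"rz": 0},{"x": 0,"y": 0,"z": 0,"rx": 0,"ry": 0,"rz": 0}]}}

```text
time: 43.8
tool_pos: [0.4175, -0.3416, 0.2362]
tool_rot: [3.141, -0.0, 2.906]
contact_force: [0.3, -0.5, -2.4]
opening: 0.024
grip_force: 30.0
```

Run:
```python
from h import *
for c in ('side','top','side'): p=read_camera(c); print(c,[(k,np.round(d['point'],4),round(d['confidence'],2)) for k in ('probe','cradle_seat','disc','bar') for d in mark_of(p,k)[:1]])
rel((.417,-.3429,.1191,166.43))
```

```text
side [('probe', array([ 0.42  , -0.3404,  0.1313]), 0.81), ('cradle_seat', array([ 0.4195, -0.3453,  0.0605]), 0.94), ('disc', array([0.6494, 0.1111, 0.0432]), 0.66), ('bar', array([ 0.6432, -0.018 ,  0.0419]), 0.73)]
top [('probe', array([ 4.624e-01,  4.903e-01, -1.000e-04]), 0.74), ('cradle_seat', array([ 0.4206, -0.3417,  0.061 ]), 0.62), ('disc', array([0.647 , 0.1107, 0.0472]), 0.53), ('bar', array([ 0.6467, -0.0174,  0.0459]), 0.81)]
side [('probe', array([ 0.4176, -0.3387,  0.1319]), 0.73), ('cradle_seat', array([ 0.4171, -0.3499,  0.0609]), 0.84), ('disc', array([0.6483, 0.1134, 0.0446]), 0.92), ('bar', array([ 0.6434, -0.0219,  0.0431]), 0.88)]
t 44.55 pos [ 0.4171 -0.3427  0.2361] yaw 166.43
[0.1, -0.2, 117.0] rz 0.0
```

>>> {"op": "arm_command", "data": {"series": [{"x": 0,"y": -0.2,"z": 35,"rx": 0,"ry": 0,"rz": 0},{"x": 0,"y": -0.2,"z": 70,"rx": 0,"ry": 0,"rz": 0},{"x": 0,"y": -0.2,"z": 95,"rx": 0,"ry": 0,"rz": 0},{"x": 0,"y": -0.2,"z": 108,"rx": 0,"ry": 0,"rz": 0},{"x": 0,"y": -0.2,"z": 114,"rx": 0,"ry": 0,"rz": 0},{"x": 0,"y": -0.2,"z": 116.5,"rx": 0,"ry": 0,"rz": 0},{"x": 0,"y": -0.2,"z": 116.5,"rx": 0,"ry": 0,"rz": 0},{"x": 0,"y": -0.2,"z": 116.5,"rx": 0,"ry": 0,"rz": 0}]}}

```text
time: 45.35
tool_pos: [0.4175, -0.3433, 0.1207]
tool_rot: [-3.14, 0.002, 2.905]
contact_force: [-0.4, 0.4, -0.2]
opening: 0.0239
grip_force: 30.0
```

>>> {"op": "arm_command", "data": {"series": [{"x": 0,"y": 0,"z": 0.5,"rx": 0,"ry": 0,"rz": 0},{"x": 0,"y": 0,"z": 0.5,"rx": 0,"ry": 0,"rz": 0}]}}

```text
time: 45.55
tool_pos: [0.4172, -0.343, 0.1196]
tool_rot: [-3.141, 0.001, 2.905]
contact_force: [0.5, -0.9, -2.3]
opening: 0.0239
grip_force: 30.0
```

>>> {"op": "arm_command", "data": {"series": [{"x": 0,"y": 0,"z": 0.3,"rx": 0,"ry": 0,"rz": 0},{"x": 0,"y": 0,"z": 0.3,"rx": 0,"ry": 0,"rz": 0},{"x": 0,"y": 0,"z": 0.3,"rx": 0,"ry": 0,"rz": 0}]}}

```text
time: 45.85
tool_pos: [0.4172, -0.343, 0.1192]
tool_rot: [-3.141, 0.001, 2.905]
contact_force: [-0.7, -0.2, 2.9]
opening: 0.0235
grip_force: 30.0
```

>>> {"op": "arm_command", "data": {"series": [{"x": 0,"y": 0,"z": 0,"rx": 0,"ry": 0,"rz": 0},{"x": 0,"y": 0,"z": 0,"rx": 0,"ry": 0,"rz": 0},{"x": 0,"y": 0,"z": 0,"rx": 0,"ry": 0,"rz": 0},{"x": 0,"y": 0,"z": 0,"rx": 0,"ry": 0,"rz": 0},{"x": 0,"y": 0,"z": 0,"rx": 0,"ry": 0,"rz": 0},{"x": 0,"y": 0,"z": -20,"rx": 0,"ry": 0,"rz": 0},{"x": 0,"y": 0,"z": -50,"rx": 0,"ry": 0,"rz": 0},{"x": 0,"y": 0,"z": -90,"rx": 0,"ry": 0,"rz": 0},{"x": 0,"y": 0,"z": -130,"rx": 0,"ry": 0,"rz": 0},{"x": 0,"y": 0,"z": -130,"rx": 0,"ry": 0,"rz": 0},{"x": 0,"y": 0,"z": -130,"rx": 0,"ry": 0,"rz": 0}], "hand": 60}}

```text
time: 46.95
tool_pos: [0.4171, -0.3429, 0.2494]
tool_rot: [-3.141, 0.002, 2.905]
contact_force: [-0.0, 0.2, -0.1]
opening: 0.0599
grip_force: 0.0
```

Run:
```python
from h import *
for c in ('side','top','wrist','side','top'): 
  p=read_camera(c); print(c,[(k,np.round(d['point'],4),round(d['confidence'],2)) for k in ('probe','cradle_seat','disc','bar','hook_pin') for d in mark_of(p,k)[:1]])
a=read_camera('side')['pixels'][90:330,130:410]; b=p['pixels'][130:310,140:440]; w=read_camera('wrist')['pixels'][80:320,140:420]
cv2.imwrite('pics/n.png',cv2.hconcat([cv2.resize(a,(400,343)),cv2.resize(w,(400,343))]))
st()
```

```text
side [('probe', array([ 0.4185, -0.3406,  0.0121]), 0.66), ('cradle_seat', array([ 0.4181, -0.3452,  0.0576]), 0.76), ('disc', array([0.6476, 0.1142, 0.0446]), 0.61), ('bar', array([ 0.6402, -0.0205,  0.0432]), 0.56), ('hook_pin', array([ 0.6766, -0.1287,  0.082 ]), 0.66)]
top [('probe', array([ 0.4179, -0.3411,  0.0115]), 0.57), ('cradle_seat', array([ 0.4179, -0.3447,  0.0626]), 0.62), ('disc', array([0.6479, 0.1087, 0.0449]), 0.83), ('bar', array([ 0.6441, -0.0171,  0.0439]), 0.55), ('hook_pin', array([ 0.5595, -0.1203,  0.0809]), 0.68)]
wrist [('cradle_seat', array([ 0.4163, -0.342 ,  0.061 ]), 0.82)]
side [('probe', array([ 0.4176, -0.3419,  0.0124]), 0.89), ('cradle_seat', array([ 0.4165, -0.3475,  0.0608]), 0.58), ('disc', array([0.6491, 0.1126, 0.0418]), 0.55), ('bar', array([ 0.643 , -0.0198,  0.0428]), 0.75)]
top [('probe', array([ 0.4177, -0.3462,  0.0137]), 0.62), ('disc', array([0.6485, 0.1081, 0.0463]), 0.81), ('bar', array([ 0.6467, -0.0145,  0.0437]), 0.62), ('hook_pin', array([ 0.6757, -0.1189,  0.0825]), 0.8)]
{'time': 48.55, 'qpos': [-0.8301, 0.4072, 1.5506, 0.0001, 1.1838, -2.1642], 'tool_pos': [0.417, -0.3429, 0.2488], 'tool_rot': [3.1415, 0.0, 2.9049], 'contact_force': [0.0687, 0.1218, -0.244], 'opening': 0.06, 'grip_force': 0.0}
```

View pics/n.png

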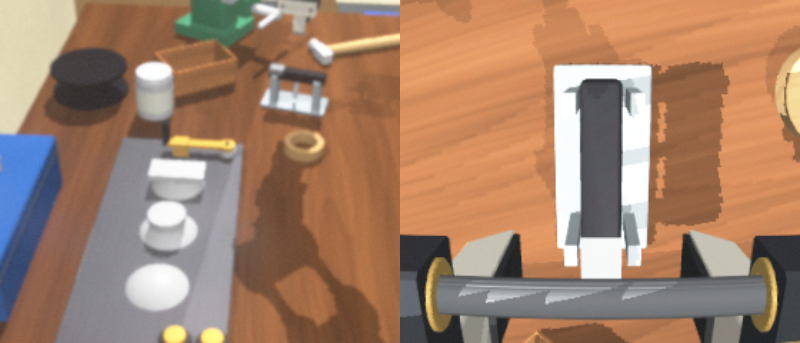

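The probe lies in its forks (600,160), bar and disc are level on their domes ((175,170), (165,220)), and the hook is against its catch (200,147). Handing in.

```bash
python3 -c "
from cell import *
print(hand_in())"
```

```text
the job is handed in; nothing more can be done
None
```

The job is handed in and the final pictures show everything in place, though `hand_in()` returned no verdict: disc balanced on the middle dome, bar on the dome nearest the hook (there was no square), hook home against its catch, front then back button pressed with the probe, and the probe back in its cradle.

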